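One full stroke of the sauce pump into the mug, then serve it

ROBOT

A 6-joint arm with a two-finger parallel gripper is mounted at the origin on the work surface. World frame = base frame: x ahead of the robot, y to its left, z up, the work surface at z = 0. Lengths are in m, angles in degrees, forces in N, time in s.
With the tool pointing down it reaches from about 0.35 to 0.925 m from the base axis. Payload 6.4 kg.
Tool frame: the origin (TCP) lies between the finger pads; the fingertips stand 8 mm ahead of it and the grasp point (between the pads) lies 11 mm behind it (r.tips_ahead is the z of the fingertips in the tool frame, in m); z points along the fingers, x is the direction in which the jaws open and shut, and the axes are right-handed (so a half turn about z gives the same grasp; the last joint's range is limited). The gripper opens to 85 mm and grips with 20 to 120 N. Pads are 22 mm wide; open, the fingers measure 114 mm over their backs; the gripper's body (76 mm by 85 mm) begins 54 mm behind the grasp point. The pads swing forward as they close: fully open they stand 13 mm farther back than shut.
Start: joints at [-73.574, 14.043, 89.255, -0, 76.702, -9.975], TCP at [0.289, -0.582, 0.239] pointing down, gripper open.
Joint ranges: [-179.41, 179.41], [-58.25, 129.5], [7.25, 145.43], [-54.29, 234.29], [11.92, 165.04], [-157.13, 157.13]. Speed limits (degrees/s): [147.25, 147.25, 180, 180, 180, 180].

INTERFACE

Orientations are given as a 3x3 rotation matrix whose columns are the frame's x, y, z axes.
In Python, from station import monitor, snapshot, order, masks_of, r gives the robot as it stands.
- The arm moves only by the shell command python3 -m handwheel 'ROWS' [FORCE]. ROWS is JSON, a list of rows, each a list of 7 numbers: the shift along the tool's x, y, z in cm, then the turn, a rotation vector about the tool's x, y, z in degrees, then the closure, from 0 (fully open) to 1 (shut). A call has 1 to 20 rows; each row shifts and turns the pose as measured when the row begins, along the tool's axes as they then stand; what a row does not reach is not made up. A row lasts 1/10 s, in which the tool goes at most 50 mm and 8.59 degrees, less where a joint would pass 70% of its speed; a pose out of reach is approached as far as the arm can. A call is refused whole if a number of a shift passes 5 or a number of a turn 8.59, either way. A call with a gripper value outside its range is refused whole. The fingers move at their own pace and stop on an object; FORCE is the grip in N (left out, the last holds). Time passes only in rows, so rows that do not move let the fingers close. It gives the time, the measured TCP pose, the force and the opening at its end, in the units of the state.
- monitor.get_state(): the state, without advancing time (a new reading comes with each control period).
- snapshot(name): name is "scene" or "side" or "wrist"; returns a dict with "frame" (420x560x3 uint8, red, green, blue), "intrinsics" (3x3 intrinsics, pixels), "pose" (4x4, takes a point from camera to world coordinates); the wrist camera has in their place "T_tool_cam" (4x4, takes a point from camera to tool coordinates, whose origin is the TCP and whose axes are the tool frame's). Camera axes: x right, y down, z forward; pixel columns grow to the right and rows downward; lengths in m; the calibration is good to about 2 mm. A picture is of the moment at which its call begins: read the wrist's pose just before it. There is no depth.
- order.job_done(): hands the job in, once; it reports no verdict.
Trained networks look in the newest picture that a camera, given by its name, has taken for a name from the list of things; names that differ only in an ending like _2 or _b are one class to them, and where a whole thing is asked for, a point or a joint stands for the part that bears it (a point fixed in the world has none). Each returns a list of dicts, best first, with "score" (0 to 1); they miss things now and then, are a little off and sometimes report something else, mostly with a low value. They report only what shows in the picture. A call takes as long as a camera call.
- masks_of(target, camera): "region" (420x560 bool, what is visible of it) and "extent" ([centre column, centre row, width, height] in pixels, round what is visible of it).
The state is a dict: "t": time; "q": joint angles; "qd": joint speeds; "tau": joint torques, N m; "ee_pos": TCP position; "tool_rot": TCP orientation; "ft_force": force on the tool from outside, world axes, zero at the start; "wrist_torque": the same for the moment, N m; "grip_width": finger opening in m.
Only numpy, scipy, OpenCV 4.12 (cv2) and the standard library are available. Lean on these libraries where they do the work, as an engineer would, in place of code of your own. Each camera call takes 0.05 s, during which the arm holds its last target.

TASK

Add the sauce for this order: stand the mug on the drip tray under the spout of the pump with the flat press head, push that plunger right down to its stop and let it come all the way up again while the mug is still there. Then set the mug down on the serving tray next to the lidded tub. Keep the mug upright throughout and do not drop it, never work the pump without the mug under its spout, and leave the other pump and everything else on the counter as they are.

Things in the scene. Friction and masses are not known exactly. Their poses are not given: they have to be found in the camera images.
- mug_center (a point): White mug, loose, 0.2 to 0.33 kg, 76 mm outside diameter, 88 mm tall, 4 mm wall, standing upright. The point is on its axis, half-way up (44 mm above its foot); z is up the axis. Its loop handle sticks out along -x of this frame.
- mug_handle (a point): The upright bar of the mug's handle, 71 mm from the mug's axis and 47 mm above its foot. The bar is about 12 mm thick across the handle (along y of this frame), 10 mm deep (x) and about 40 mm tall; the gap between bar and mug wall is 28 mm, and the loop reaches from 15 to 79 mm above the foot. Same axes as mug_center.
- flat_head (a point): Centre of the top of the flat press head: a black disc 56 mm across and 16 mm thick on a steel rod, the plunger of the pump to use. At rest it is 249 mm above the counter. It moves straight down 36 mm to its stop and comes back up by itself within half a second when let go. The spring pushes back with about 4 N at the top and 10 N at the stop; a quick push adds about 1 N for each 40 mm/s.
- flat_plunger (a joint): Travel of the flat-headed plunger in m: 0 is fully up, 0.036 is fully down on its stop.
- flat_spout (a point): Centre of the mouth of this pump's fixed steel spout, which opens straight down; 17 mm outside diameter, 115 mm above the counter, 103 mm above the drip tray, 105 mm in front of the plunger. The tube rises to 181 mm above the counter and runs back to the pump. -x of this frame points from the plunger out along the spout, away from the station's housing.
- station: Steel pump station, fixed: a housing 270 mm (y) by 165 mm (x) and 150 mm tall that carries both pumps, and before it a slotted drip tray 270 mm wide, its top 12 mm above the counter. Origin at counter level midway between the two plungers. The drip tray reaches from x = -58 mm (the housing's upright front) to x = -176 mm; the spouts are at x = -105 mm.
- ball_head (a point): Top of the round ball knob (36 mm across) of the other pump, beside the first at 136 mm from it, on its left or right; same spout and drip tray. At rest 272 mm above the counter. Not to be used.
- ball_plunger (a joint): Travel of the ball-knob plunger in m: 0 is fully up. To be left alone.
- tray: Shallow wooden serving tray, fixed on the counter, 270 mm (x) by 210 mm (y), with walls 5 mm thick and 16 mm tall and a floor 5 mm above the counter. Origin at the centre of its underside. It stands on the left or on the right of the pump station.
- tub: Lidded white paper tub, loose, 78 mm across and 61 mm tall, standing on the +x half of the serving tray (70 to 97 mm from the tray's centre). Origin at the centre of its foot. Bystander.
- cups: Stack of paper cups, mouth down, 77 mm across and 114 mm tall, loose, standing behind the mug on the side away from its handle, its axis 105 to 117 mm from the mug's. Origin at the centre of its underside. Bystander.
- shaker: Glass sugar shaker with a steel top, 66 mm across and 118 mm tall, loose, at the back. Origin at the centre of its foot. Bystander.
- spoons: Steel tin of wooden spoons, 76 mm across, 190 mm tall in all, loose, at the back. Origin at the centre of its foot. Bystander.
- spatula: Spatula 200 mm long lying on the counter on the robot's side. Bystander.
- dish: Small steel bowl, 80 mm across and 30 mm tall, on the robot's side. Origin at the centre of its foot. Bystander.

How it is judged (in metres and radians):
On the way, in this order (a step that is already met when the one before it is completed fails the run):
1. the mug stands on the drip tray with the spout of the flat-headed pump over its mouth (horizontal distance between mug_center and flat_spout below 0.03 m and z of mug_center in the frame of flat_spout below -0.05 m and angle between mug_center's own z axis and vertical below 0.15 rad and z of mug_center in the frame of flat_spout below -0.055 m and contact force between mug and station above 0.5 N), for 0.2 s.
2. the flat-headed plunger is pressed down to its stop (last 2 mm) with the mug under the spout (horizontal distance between mug_center and flat_spout below 0.03 m and z of mug_center in the frame of flat_spout below -0.05 m and angle between mug_center's own z axis and vertical below 0.15 rad and value of joint flat_plunger above 0.034 m), for 0.2 s.
3. the plunger has come fully up again (within 3 mm) with the mug still under the spout (horizontal distance between mug_center and flat_spout below 0.03 m and z of mug_center in the frame of flat_spout below -0.05 m and angle between mug_center's own z axis and vertical below 0.15 rad and value of joint flat_plunger below 0.003 m), for 0.2 s.
At the end, for the whole second after the job is handed in: The mug stands upright (within 0.06 rad) and at rest on the serving tray's floor, its axis inside the tray's walls, and both pump plungers are fully up (within 3 mm) (x of mug_center in the frame of tray between -0.13 and 0.13 m and y of mug_center in the frame of tray between -0.1 and 0.1 m and z of mug_center in the frame of tray between 0.04 and 0.056 m and angle between mug_center's own z axis and vertical below 0.06 rad and linear speed of mug below 0.02 m/s and angular speed of mug below 0.2 rad/s and value of joint each of flat_plunger, ball_plunger below 0.003 m); the robot touches nothing.
It fails at once if the flat-headed plunger is pressed by more than 6 mm when its spout is not over the mug's mouth (axis within 30 mm) (value of joint flat_plunger above 0.006 m and not (horizontal distance between mug_center and flat_spout below 0.03 m and z of mug_center in the frame of flat_spout below -0.05 m and angle between mug_center's own z axis and vertical below 0.15 rad)).
It fails at once if the other pump is pressed by more than 6 mm (value of joint ball_plunger above 0.006 m).
It fails at once if the mug is tipped by more than 0.45 rad (angle between mug_center's own z axis and vertical above 0.45 rad).
It fails at once if the mug is dropped: it moves faster than 0.5 m/s (a fall of over 12 mm) with no finger holding it (linear speed of mug above 0.5 m/s and contact force between mug and the fingers below 0.2 N).
It fails at once if a bystander is moved by more than 30 mm or knocked over (distance of any of tub, cups, shaker, spatula, dish, spoons from where it was at the start of the episode above 0.03 m or angle between any of tub, cups, shaker, dish, spoons's own z axis and vertical above 0.5 rad).
It also fails if it takes over 72 s, if anything falls off the work surface, if the arm or the gripper's body presses on something with over 40 N, if the wrist force passes 120 N, or if a joint passes its speed limit or range.

## Working session

There is one attempt and no reset: what is moved stays moved. The work goes in short steps, Python scripts to look and compute and a shell command to move; the robot and the scene stay as the last step left them, time stands still between calls to the robot, and variables do not carry over. Pictures are saved under pics/ and viewed, and the job is handed in when it is done.

```bash
ls; mkdir -p pics
python3 - <<'E'
from station import monitor,snapshot,order,masks_of,r
import cv2,numpy as np
s=monitor.get_state()
for k in s: print(k,np.round(s[k],3).tolist())
print(r.tips_ahead)
for n in ["scene","side","wrist"]:
    p=snapshot(n); cv2.imwrite(f"pics/{n}0.png",p["frame"][:,:,::-1])
    np.savez(f"{n}0.npz",**p)
    print(n,{k:np.round(v,3).tolist() for k,v in p.items() if k!="frame"})
E
```

```text
pics
t 0.0
q [-73.574, 14.083, 89.327, 0.001, 76.7, -9.975]
qd [0.003, -0.071, -0.002, 0.006, 0.005, -0.02]
tau [-0.0, -42.95, -32.613, -0.0, 0.005, -0.0]
ee_pos [0.289, -0.582, 0.238]
tool_rot [[0.445, -0.896, -0.001], [-0.896, -0.445, 0.002], [-0.002, -0.0, -1.0]]
ft_force [0.798, -0.442, -0.202]
wrist_torque [0.027, 0.019, 0.028]
grip_width 0.086
0.008
scene {'intrinsics': [[441.674, 0.0, 273.987], [0.0, 441.674, 206.81], [0.0, 0.0, 1.0]], 'pose': [[0.773, 0.523, -0.36, 0.959], [0.635, -0.647, 0.422, -0.503], [-0.012, -0.555, -0.832, 1.14], [0.0, 0.0, 0.0, 1.0]]}
side {'intrinsics': [[523.451, 0.0, 293.599], [0.0, 523.451, 206.553], [0.0, 0.0, 1.0]], 'pose': [[-0.845, -0.324, 0.426, -0.026], [-0.535, 0.54, -0.65, 0.911], [-0.019, -0.777, -0.629, 1.04], [0.0, 0.0, 0.0, 1.0]]}
wrist {'intrinsics': [[375.881, 0.0, 273.789], [0.0, 375.881, 210.424], [0.0, 0.0, 1.0]], 'T_tool_cam': [[1.0, -0.0, 0.0, -0.001], [0.0, 0.951, 0.311, -0.08], [-0.0, -0.311, 0.951, -0.135], [0.0, 0.0, 0.0, 1.0]]}
```

View pics/scene0.png

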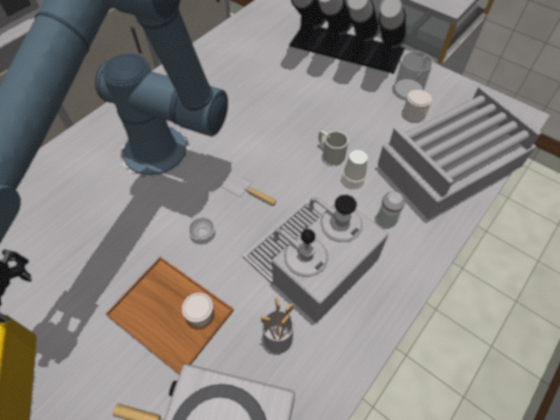

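View pics/side0.png

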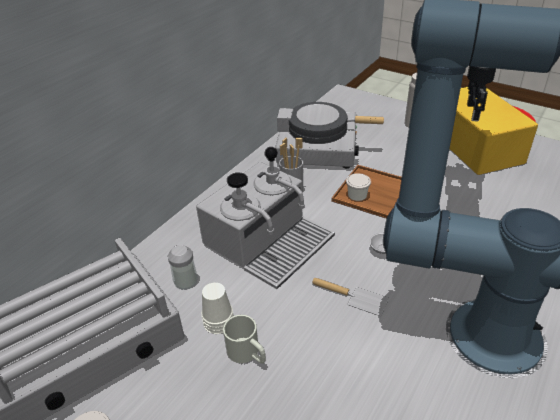

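View pics/wrist0.png

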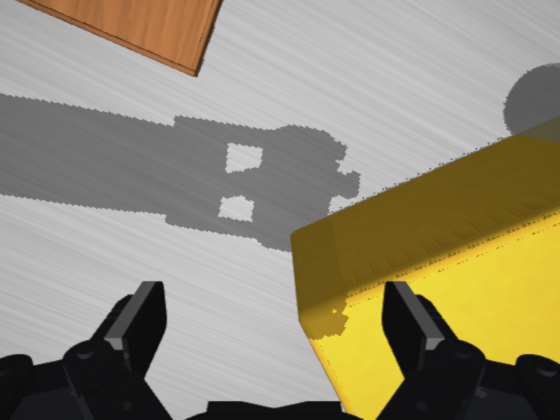

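Run:
```python
from station import masks_of
import numpy as np
out={}
for c in ["scene","side"]:
    for n in "mug_center mug_handle flat_head flat_spout station ball_head tray tub cups shaker spoons spatula dish".split():
        try:
            l=masks_of(n,c)
            print(c,n,[(round(d["score"],2),np.round(d["extent"],1).tolist()) for d in l[:3]])
            for i,d in enumerate(l[:2]): out[f"{c}_{n}_{i}"]=d["region"]
        except Exception as e: print(c,n,e)
np.savez("masks0.npz",**out)
```

```text
scene mug_center [(0.95, [333.4, 148.3, 31.2, 32.7])]
scene mug_handle [(0.96, [335.0, 148.8, 27.4, 32.6])]
scene flat_head [(0.65, [344.9, 205.5, 22.5, 21.2])]
scene flat_spout [(0.89, [334.5, 220.5, 53.7, 44.0])]
scene station [(0.82, [312.6, 259.8, 147.1, 122.8])]
scene ball_head [(0.69, [307.2, 238.4, 5.7, 19.8])]
scene tray [(0.73, [169.9, 313.9, 129.7, 118.9])]
scene tub [(0.84, [195.8, 310.2, 28.1, 35.8]), (0.51, [354.1, 169.8, 27.9, 36.2])]
scene cups [(0.69, [352.6, 169.4, 26.6, 41.1]), (0.66, [200.8, 229.4, 24.3, 22.0])]
scene shaker [(0.76, [392.1, 208.6, 25.1, 34.2])]
scene spoons [(0.68, [278.5, 328.2, 33.0, 55.9])]
scene spatula [(0.57, [246.4, 187.4, 55.6, 31.7]), (0.49, [334.9, 149.0, 26.1, 33.2])]
scene dish [(0.63, [202.3, 229.0, 24.6, 20.0])]
side mug_center [(0.58, [244.6, 339.6, 42.0, 49.1])]
side mug_handle [(0.72, [246.2, 340.1, 44.7, 47.6]), (0.24, [215.5, 308.9, 29.4, 50.6])]
side flat_head [(0.7, [235.3, 182.8, 21.0, 26.1])]
side flat_spout [(0.83, [246.4, 204.2, 51.8, 63.2])]
side station [(0.84, [264.4, 223.8, 134.7, 124.6])]
side ball_head [(0.54, [268.6, 158.1, 10.5, 22.8]), (0.29, [265.8, 226.2, 131.1, 119.7])]
side tray []
side tub [(0.67, [357.8, 185.6, 23.9, 26.4])]
side cups [(0.69, [215.9, 309.6, 32.2, 49.5]), (0.33, [235.9, 183.1, 19.0, 22.1])]
side shaker [(0.87, [182.2, 266.5, 31.5, 44.0])]
side spoons [(0.78, [292.1, 158.2, 25.5, 39.1]), (0.7, [245.2, 340.6, 44.1, 44.5])]
side spatula [(0.71, [350.4, 296.7, 81.1, 37.8])]
side dish [(0.76, [376.9, 242.6, 11.8, 20.3])]
```

Run:
```python
import cv2,numpy as np
a=cv2.imread("pics/scene0.png")[110:290,240:420]; cv2.imwrite("pics/z1.png",cv2.resize(a,None,fx=3.3,fy=3.3,interpolation=cv2.INTER_CUBIC))
a=cv2.imread("pics/side0.png")[140:380,150:350]; cv2.imwrite("pics/z2.png",cv2.resize(a,None,fx=2.5,fy=2.5,interpolation=cv2.INTER_CUBIC))
```

```text
(no output)
```

View pics/z1.png

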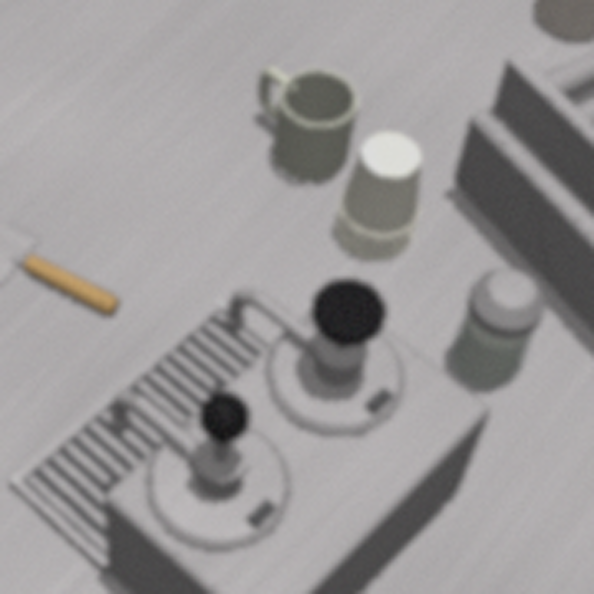

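View pics/z2.png

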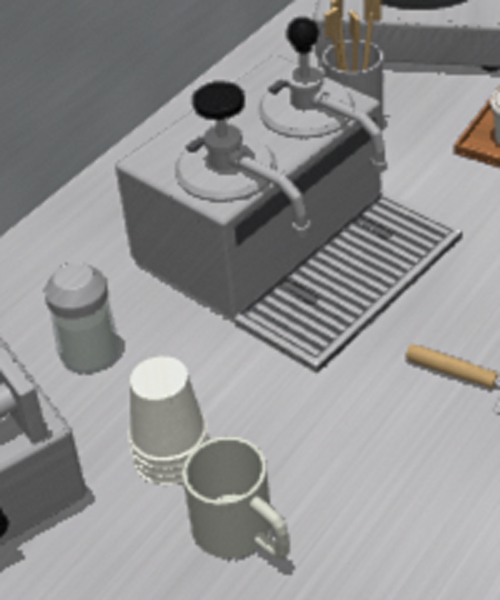

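```bash
cat > h.py <<'E'
import numpy as np
def load(n):
    d=np.load(n); return d["intrinsics"],d["pose"]
def onz(cam,px,z):
    K,P=cam; d=P[:3,:3]@np.linalg.inv(K)@np.array([px[0],px[1],1.]); o=P[:3,3]
    return o+d*(z-o[2])/d[2]
def tri(c1,p1,c2,p2):
    A=[];b=[]
    for (K,P),p in ((c1,p1),(c2,p2)):
        d=P[:3,:3]@np.linalg.inv(K)@np.array([p[0],p[1],1.]);d/=np.linalg.norm(d)
        M=np.eye(3)-np.outer(d,d);A.append(M);b.append(M@P[:3,3])
    return np.linalg.lstsq(np.vstack(A),np.hstack(b),rcond=None)[0]
def proj(cam,X):
    K,P=cam; c=P[:3,:3].T@(np.asarray(X)-P[:3,3]); u=K@c; return u[:2]/u[2]
E
python3 - <<'E'
from h import *
S=load("scene0.npz");D=load("side0.npz")
s=lambda x,y:(x/3.3+240,y/3.3+110)
d=lambda x,y:(x/2.5+150,y/2.5+140)
L={"head":(s(349,310),d(219,100),.249),"ball":(s(224,414),d(303,34),.254),"spout":(s(237,324),d(302,226),.115),"mugrim":(s(318,98),d(226,470),.088),
"handtop":(s(272,76),d(280,530),.07),"trayfar":(s(17,485),d(460,236),.012),"cups":(s(391,155),d(161,378),.114),"shaker":(s(508,292),d(78,275),.118),
"trayR":(None,d(318,364),.012),"trayRb":(None,d(238,322),.012),"cortop":(s(487,410),d(120,165),.15),"corL":(s(110,500),d(380,103),.15),"cornR":(None,d(232,220),.15)}
np.set_printoptions(precision=3,suppress=True)
for k,(a,b,z) in L.items():
    print(k, onz(S,a,z) if a else "", onz(D,b,z), tri(S,a,D,b) if a else "")
for k,p in {"trayA":(160,260),"trayB":(233,311),"trayC":(184,370),"trayD":(108,312)}.items(): print(k,onz(S,p,.016))
for k,p,z in [("tubtop",(198,307),.061),("spoonrim",(278,325),.11),("dish",(203,230),.02),("spatA",(225,186),.0),("spatB",(274,202),.01)]: print(k,onz(S,p,z))
E
```

```text
head [0.704 0.065 0.249] [0.691 0.076 0.249] [0.7   0.069 0.241]
ball [ 0.687 -0.066  0.254] [ 0.681 -0.064  0.254] [ 0.685 -0.066  0.252]
spout [0.6   0.079 0.115] [0.598 0.072 0.115] [0.599 0.076 0.118]
mugrim [0.495 0.353 0.088] [0.489 0.356 0.088] [0.492 0.355 0.084]
handtop [0.435 0.363 0.07 ] [0.418 0.373 0.07 ] [0.427 0.369 0.059]
trayfar [ 0.516 -0.116  0.012] [ 0.499 -0.103  0.012] [ 0.508 -0.113 -0.001]
cups [0.599 0.317 0.114] [0.591 0.317 0.114] [0.596 0.317 0.111]
shaker [0.761 0.249 0.118] [0.75  0.255 0.118] [0.758 0.251 0.112]
trayR  [0.53  0.15  0.012] 
trayRb  [0.639 0.145 0.012] 
cortop [0.812 0.117 0.15 ] [0.801 0.123 0.15 ] [0.809 0.119 0.144]
corL [ 0.633 -0.128  0.15 ] [ 0.618 -0.119  0.15 ] [ 0.627 -0.127  0.141]
cornR  [0.642 0.133 0.15 ] 
trayA [ 0.336 -0.277  0.016]
trayB [ 0.599 -0.257  0.016]
trayC [ 0.607 -0.445  0.016]
trayD [ 0.343 -0.468  0.016]
tubtop [ 0.536 -0.316  0.061]
spoonrim [ 0.735 -0.236  0.11 ]
dish [ 0.364 -0.13   0.02 ]
spatA [0.293 0.039 0.   ]
spatB [0.459 0.084 0.01 ]
```

```bash
python3 -m handwheel '[[0,0,-4,0,0,0,0],[-1,-1,-4,0,0,0,0],[-3,-3,-4,0,0,0,0],[-3,-3,0,0,0,0,0],[-3,-3,0,0,0,0,0],[-3,-3,0,0,0,0,0],[-3,-3,0,0,0,0,0],[-3,-3,0,0,0,0,0],[-3,-3,0,0,0,0,0],[-3,-3,0,0,0,0,0],[-3,-3,0,0,0,0,0]]'
cat >> h.py <<'E'
def delta(target,pz=True):
    from station import monitor
    s=monitor.get_state(); R=np.array(s["tool_rot"]); p=np.array(s["ee_pos"])
    print("t",round(float(s["t"]),2),"ee",p.round(4),"yaw x",np.degrees(np.arctan2(R[1,0],R[0,0])).round(1),"tool z",R[:,2].round(3),"F",np.round(s["ft_force"],1),"w",round(float(s["grip_width"]),4),"q",np.round(s["q"],0))
    if target is not None: print("tool shift cm",(R.T@(np.array(target)-p)*100).round(2))
E
python3 -c "
from h import *;delta([.36,.34,.30])"
```

```text
t: 2.55
ee_pos: [0.4162, -0.2035, 0.3596]
tool_rot: [[0.435, -0.9, 0.004], [-0.9, -0.436, -0.001], [0.003, -0.003, -1.0]]
ft_force: [0.7, -0.5, 0.2]
grip_width: 0.0852
t 2.55 ee [ 0.4162 -0.2035  0.3596] yaw x -64.2 tool z [ 0.004 -0.001 -1.   ] F [ 0.7 -0.5  0.2] w 0.0852 q [-40. -17. 107.   0.  89.  24.]
tool shift cm [-51.39 -18.59   5.86]
```

```bash
python3 -m handwheel '[[-4,0,0,0,0,-8.5,0],[-4,0,0,0,0,-8.5,0],[0,0,0,0,0,-8.5,0],[0,0,0,0,0,-8.5,0],[0,0,0,0,0,-8.5,0],[0,0,0,0,0,-8.5,0],[0,0,0,0,0,-8.5,0],[0,0,0,0,0,-8.5,0],[0,0,0,0,0,-8.5,0],[0,0,0,0,0,-8.5,0],[0,0,0,0,0,-8.5,0],[0,0,0,0,0,-8.5,0],[0,0,0,0,0,-8.5,0],[0,0,0,0,0,-8.5,0],[0,0,0,0,0,-8.5,0],[0,0,0,0,0,-8.5,0],[0,0,0,0,0,-8.5,0]]'
python3 -c "
from h import *;delta([.37,.35,.27])"
```

```text
t: 4.25
ee_pos: [0.3744, -0.1254, 0.3623]
tool_rot: [[0.136, 0.991, 0.013], [0.991, -0.136, -0.006], [-0.004, 0.013, -1.0]]
ft_force: [0.4, 0.4, -0.3]
grip_width: 0.0854
t 4.25 ee [ 0.3744 -0.1254  0.3623] yaw x 82.2 tool z [ 0.013 -0.006 -1.   ] F [ 0.4  0.4 -0.3] w 0.0854 q [ -35.  -28.  115.    0.   92. -117.]
tool shift cm [47.07 -7.02  8.96]
```

```bash
python3 -m handwheel '[[4.5,0.5,0,0,0,0,0],[4.5,0.5,0,0,0,0,0],[4.5,0,0,0,0,0,0],[4.5,0,0,0,0,0,0],[4.5,-1,0,0,0,0,0],[4.5,-1.5,0,0,0,0,0],[4.5,-1.5,1,0,0,0,0],[4.5,-1.5,2,0,0,0,0],[4.5,-1.5,3,0,0,0,0],[4.5,-1.5,3,0,0,0,0],[2,0,0,0,0,0,0],[0,0,0,0,0,0,0]]'
python3 - <<'E'
from h import *
from station import *
import cv2
delta([.42,.369,.27])
s=monitor.get_state(); p=snapshot("wrist")
T=np.eye(4);T[:3,:3]=s["tool_rot"];T[:3,3]=s["ee_pos"]
np.savez("wrist1.npz",intrinsics=p["intrinsics"],pose=T@p["T_tool_cam"],frame=p["frame"])
f=p["frame"][:,:,::-1].copy()
cv2.imwrite("pics/wrist1.png",f)
for n in ["mug_center","mug_handle","cups"]:
    print(n,[(round(d["score"],2),np.round(d["extent"],1).tolist()) for d in masks_of(n,"wrist")])
E
```

```text
t: 5.45
ee_pos: [0.3684, 0.3509, 0.2777]
tool_rot: [[0.14, 0.99, 0.024], [0.99, -0.139, -0.006], [-0.003, 0.025, -1.0]]
ft_force: [0.0, -1.1, 0.7]
grip_width: 0.0853
t 5.45 ee [0.3684 0.3509 0.2777] yaw x 82.0 tool z [ 0.024 -0.006 -1.   ] F [ 0.  -1.1  0.7] w 0.0853 q [ 31.  -8. 108.  -1.  79. -50.]
tool shift cm [2.51 4.84 0.88]
mug_center [(0.9, [295.4, 269.2, 78.9, 123.5])]
mug_handle [(0.95, [297.2, 268.5, 80.0, 123.3])]
cups [(0.63, [273.0, 359.1, 64.2, 99.0])]
```

View pics/wrist1.png

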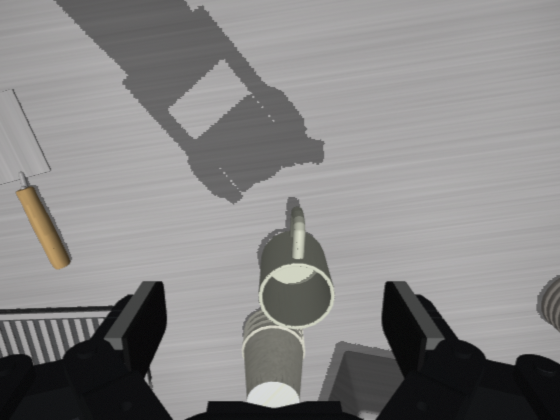

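Run:
```python
import cv2
from h import *
a=np.load("wrist1.npz")["frame"][190:345,230:370,::-1]
cv2.imwrite("pics/z3.png",cv2.resize(a,None,fx=4,fy=3.8,interpolation=cv2.INTER_CUBIC))
W=load("wrist1.npz")
c=onz(W,(296.5,295),.088);print("rim",c)
for p in [(299,250),(298,225),(298,212)]: print(onz(W,p,.075), onz(W,p,.047))
```

```text
rim [0.49073994 0.35667977 0.088     ]
[0.44859588 0.36495805 0.075     ] [0.46213913 0.36506375 0.047     ]
[0.4221646  0.36712283 0.075     ] [0.43350262 0.36740914 0.047     ]
[0.40898309 0.36869652 0.075     ] [0.41922136 0.36911414 0.047     ]
```

View pics/z3.png

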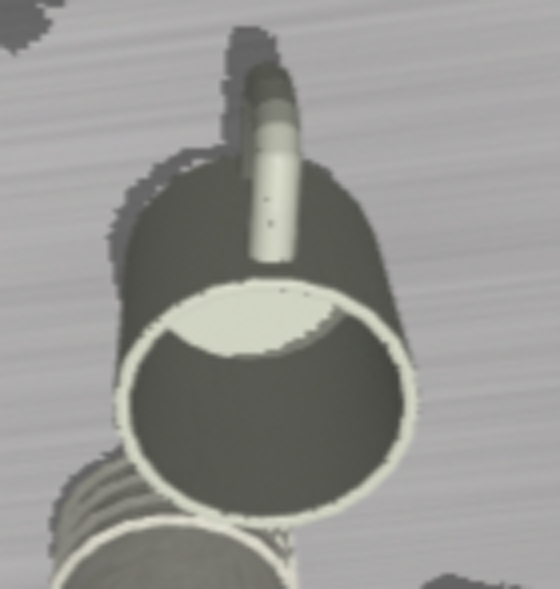

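```bash
python3 -m handwheel '[[1.2,2.5,4,1.4,0,0,0],[1.2,2.5,4,0,0,0,0],[0,0,4,0,0,0,0],[0,0,2,0,0,0,0],[0,0,0,0,0,0,0]]' >/dev/null
python3 - <<'E'
from h import *
from station import *
import cv2
delta([.421,.3675,.039])
s=monitor.get_state(); p=snapshot("wrist")
T=np.eye(4);T[:3,:3]=s["tool_rot"];T[:3,3]=s["ee_pos"]
np.savez("wrist2.npz",intrinsics=p["intrinsics"],pose=T@p["T_tool_cam"],frame=p["frame"])
cv2.imwrite("pics/wrist2.png",p["frame"][:,:,::-1])
print(proj(load("wrist2.npz"),[.421,.3675,.047]),proj(load("wrist2.npz"),[.491,.357,.088]))
E
```

```text
t 6.15 ee [0.4329 0.3615 0.1441] yaw x 81.2 tool z [ 0.016  0.006 -1.   ] F [-0.2 -0.1  0.5] w 0.0853 q [ 28.   8. 107.  -0.  64. -53.]
tool shift cm [ 0.33 -1.43 10.5 ]
[277.69870817 195.04494967] [279.22234324 328.02294254]
```

View pics/wrist2.png

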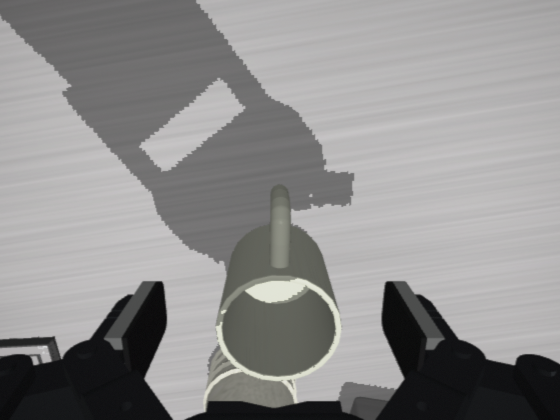

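```bash
python3 -m handwheel '[[0.4,-1.4,1,0.9,0,0,0],[0,0,2.5,0,0,0,0],[0,0,2.5,0,0,0,0],[0,0,2,0,0,0,0],[0,0,0,0,0,0,0]]' >/dev/null
python3 - <<'E'
from h import *
delta([.421,.3675,.039])
E
```

```text
t 6.7 ee [0.4235 0.3721 0.0727] yaw x 81.1 tool z [ 0.015  0.019 -1.   ] F [-1.   0.3  0.1] w 0.0855 q [ 30.  14. 108.   1.  56. -52.]
tool shift cm [-0.57 -0.21  3.36]
```

```bash
python3 -m handwheel '[[-0.4,-0.2,0,0.7,-1.2,0,0],[0,0,0,0,0,0,0]]' >/dev/null
python3 - <<'E'
from h import *
delta([.421,.3675,.039])
E
```

```text
t 6.9 ee [0.4214 0.3694 0.0758] yaw x 81.1 tool z [ 0.002  0.001 -1.   ] F [0.4 0.1 0.3] w 0.0856 q [ 30.  14. 108.   0.  58. -51.]
tool shift cm [-0.2  -0.02  3.68]
```

```bash
python3 -m handwheel '[[-0.1,0,1.8,0,0,0,0],[0,0,1.8,0,0,0,0],[0,0,0.2,0,0,0,0],[0,0,0,0,0,0,0]]' >/dev/null
python3 - <<'E'
from h import *
from station import *
import cv2
delta([.421,.3675,.039])
p=snapshot("wrist")
cv2.imwrite("pics/wrist3.png",p["frame"][:,:,::-1])
E
```

```text
t 7.3 ee [0.4256 0.3714 0.0444] yaw x 81.1 tool z [ 0.012  0.008 -1.   ] F [ 0.2  0.2 -0.5] w 0.0854 q [ 30.  17. 108.   0.  54. -52.]
tool shift cm [-0.47 -0.4   0.53]
```

View pics/wrist3.png

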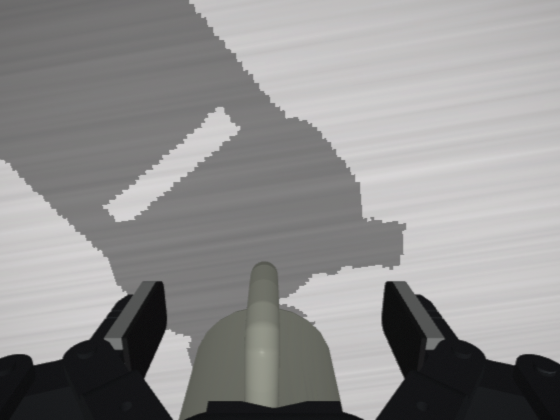

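```bash
python3 -m handwheel '[[-0.4,-0.4,0.5,0.5,-0.6,0,0],[0,0,0,0,0,0,0]]' >/dev/null
python3 - <<'E'
from h import *
delta([.421,.3675,.039])
E
```

```text
t 7.55 ee [0.4218 0.3686 0.0412] yaw x 81.1 tool z [ 0.004 -0.    -1.   ] F [0.3 0.6 0.5] w 0.0856 q [ 30.  17. 108.  -0.  54. -51.]
tool shift cm [-0.12 -0.07  0.22]
```

```bash
python3 -m handwheel '[[-0.1,0,0.2,0,0,0,0.3],[0,0,0,0,0,0,0.6],[0,0,0,0,0,0,0.75],[0,0,0,0,0,0,1],[0,0,0,0,0,0,1],[0,0,0,0,0,0,1],[0,0,0,0,0,0,1],[0,0,0,0,0,0,1]]' 80 >/dev/null
python3 - <<'E'
from h import *
from station import *
import cv2
delta([.421,.3675,.039])
p=snapshot("side")
cv2.imwrite("pics/side4.png",p["frame"][140:400,130:390,::-1].repeat(2,0).repeat(2,1))
E
```

```text
t 8.35 ee [0.4223 0.3677 0.0403] yaw x 81.1 tool z [ 0.006  0.    -1.   ] F [-0.7  0.1  0.7] w 0.0112 q [ 30.  17. 109.  -0.  54. -51.]
tool shift cm [-0.04 -0.12  0.13]
```

View pics/side4.png

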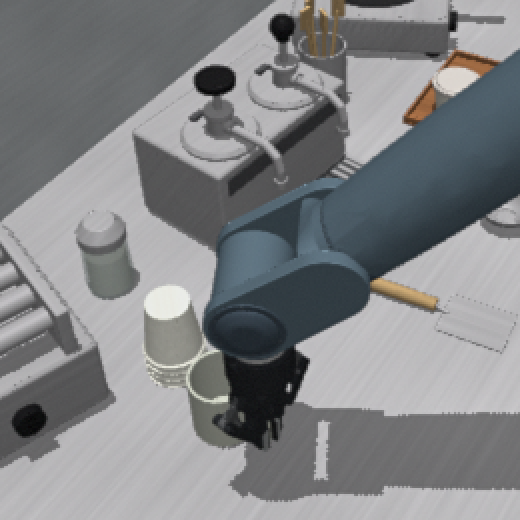

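```bash
python3 -m handwheel '[[0,0,-0.5,0,0,0,1],[0,0,-1,0,0,0,1],[0,0,-1,0,0,0,1],[0,-0.5,-1,0,0,0,1],[0,-1,-1,0,0,0,1],[0,-1,0,0,0,0,1],[0,0,0,0,0,0,1]]' >/dev/null
python3 - <<'E'
from h import *
from station import *
import cv2
delta([.40,.10,.082])
p=snapshot("wrist")
cv2.imwrite("pics/wrist5.png",p["frame"][:,:,::-1])
p=snapshot("side")
cv2.imwrite("pics/side5.png",p["frame"][140:400,130:390,::-1].repeat(2,0).repeat(2,1))
E
```

```text
t 9.1 ee [0.3944 0.3715 0.0885] yaw x 81.1 tool z [ 0.003 -0.    -1.   ] F [ 0.2  0.2 -2.9] w 0.0105 q [ 31.  11. 111.  -0.  59. -50.]
tool shift cm [-26.73   4.77   0.65]
```

View pics/wrist5.png

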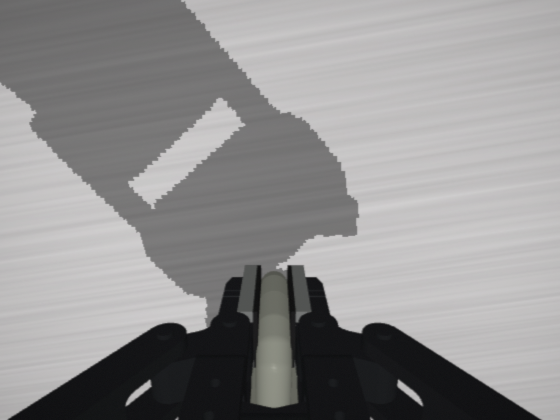

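View pics/side5.png

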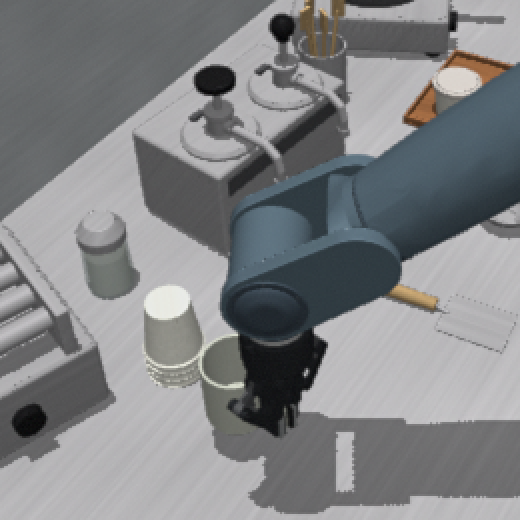

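```bash
python3 -m handwheel '[[-1,0.2,0,0,0,0,1],[-2,0.4,0,0,0,0,1],[-2.5,0.5,0,0,0,-0.5,1],[-2.5,0.5,0,0,0,-0.5,1],[-2.5,0.5,0,0,0,-0.5,1],[-2.5,0.5,0,0,0,-0.5,1],[-2.5,0.5,0,0,0,-0.6,1],[-2.5,0.5,0,0,0,0,1],[-2.5,0.4,0,0,0,0,1],[-2.5,0.4,0,0,0,0,1],[-1.5,0.2,0,0,0,0,1],[-1,0,0,0,0,0,1],[0,0,0,0,0,0,1]]' >/dev/null
python3 - <<'E'
from h import *
from station import *
import cv2
delta([.40,.10,.082])
for n in ["side","scene"]:
    p=snapshot(n); f=p["frame"][:,:,::-1]
    np.savez(n+"6.npz",**p)
    f=f[100:360,200:460] if n=="side" else f[110:290,210:390]
    cv2.imwrite(f"pics/{n}6.png",cv2.resize(f,(580,580),interpolation=cv2.INTER_CUBIC))
E
```

```text
t 10.5 ee [0.4068 0.0944 0.0846] yaw x 83.5 tool z [-0.003 -0.005 -1.   ] F [ 0.3 -0.  -2.6] w 0.0109 q [ -2.  -6. 128.  -0.  58. -86.]
tool shift cm [ 0.48 -0.74  0.25]
```

View pics/side6.png

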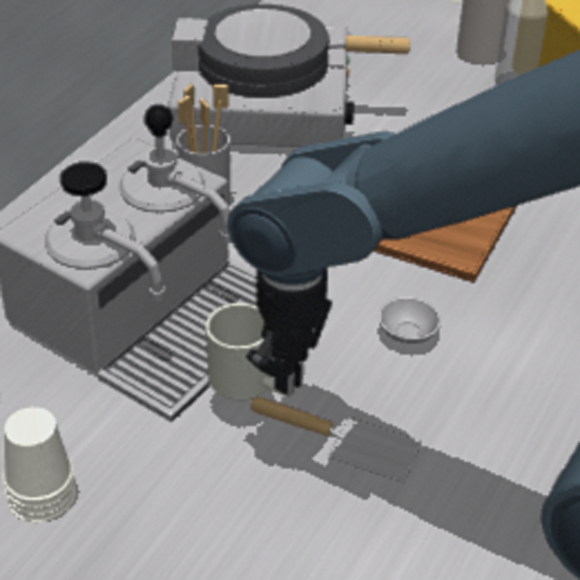

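View pics/scene6.png

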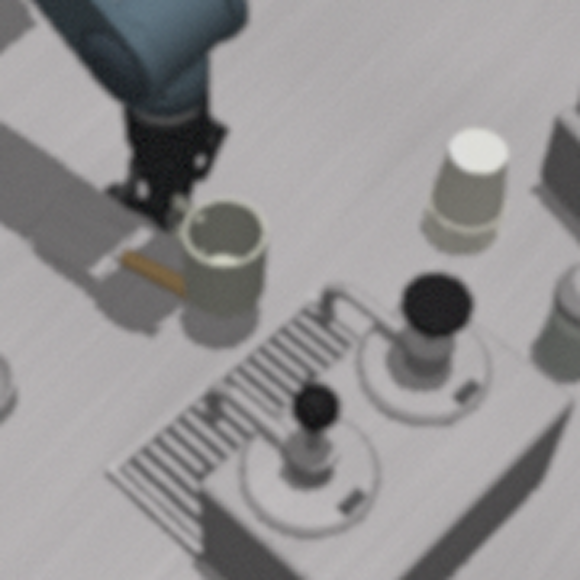

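Run:
```python
from h import *
np.set_printoptions(precision=4,suppress=True)
S=load("scene6.npz");D=load("side6.npz")
s=lambda x,y:(x*180/580+210,y*180/580+110)
d=lambda x,y:(x*260/580+200,y*260/580+100)
m=[.4773,.0864,.1326]
print("mug seen",onz(S,s(225,233),.1326),onz(D,d(240,333),.1326))
print("spout",onz(S,s(326,316),.115),onz(D,d(158,288),.115))
print("tube top",onz(S,s(330,286),.181),onz(D,d(147,247),.165))
print("head",onz(S,s(437,305),.249),onz(D,d(84,179),.249))
print("ball",onz(S,s(316,407),.254),onz(D,d(159,121),.254))
import cv2
f=np.load("scene6.npz")["frame"][:,:,::-1][170:250,290:380]; cv2.imwrite("pics/sz.png",cv2.resize(f,None,fx=7,fy=7,interpolation=cv2.INTER_CUBIC))
f=np.load("side6.npz")["frame"][:,:,::-1][160:240,215:305]; cv2.imwrite("pics/dz.png",cv2.resize(f,None,fx=7,fy=7,interpolation=cv2.INTER_CUBIC))
```

```text
mug seen [0.4829 0.0832 0.1326] [0.4673 0.0987 0.1326]
spout [0.5986 0.0787 0.115 ] [0.601  0.0673 0.115 ]
tube top [0.6067 0.0669 0.181 ] [0.6195 0.0591 0.165 ]
head [0.7047 0.063  0.249 ] [0.6902 0.0769 0.249 ]
ball [ 0.6886 -0.0674  0.254 ] [ 0.6795 -0.0614  0.254 ]
```

View pics/sz.png

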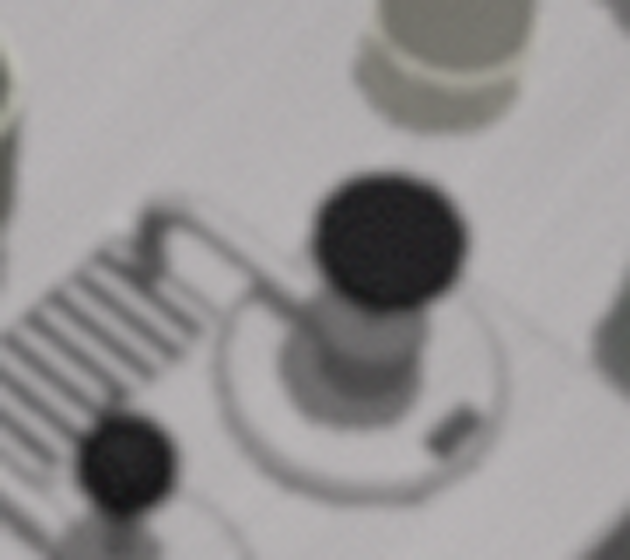

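View pics/dz.png

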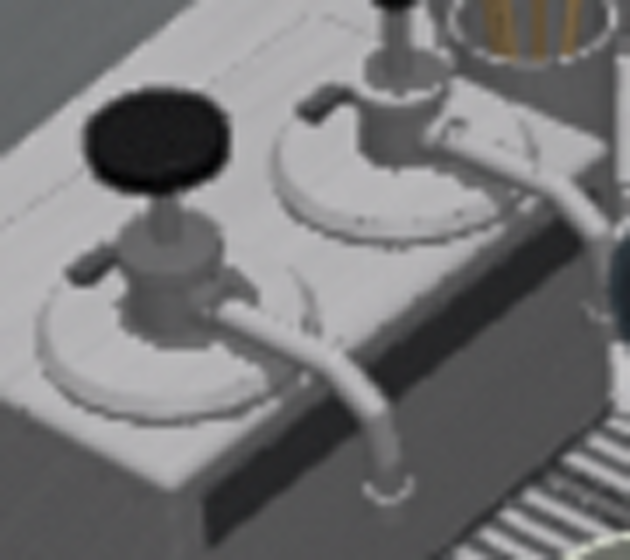

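Run:
```python
from h import *
import cv2
f=np.load("scene6.npz")["frame"][:,:,::-1][160:220,250:310]; cv2.imwrite("pics/sz2.png",cv2.resize(f,None,fx=9,fy=9,interpolation=cv2.INTER_CUBIC))
f=np.load("side6.npz")["frame"][:,:,::-1][225:295,280:350]; cv2.imwrite("pics/dz2.png",cv2.resize(f,None,fx=8,fy=8,interpolation=cv2.INTER_CUBIC))
```

```text
(no output)
```

View pics/sz2.png

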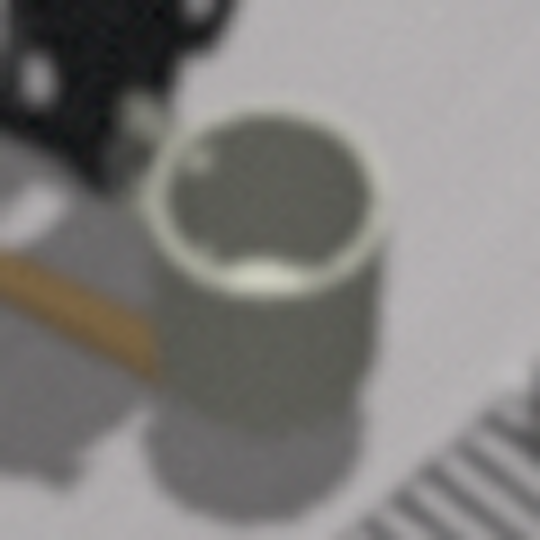

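View pics/dz2.png

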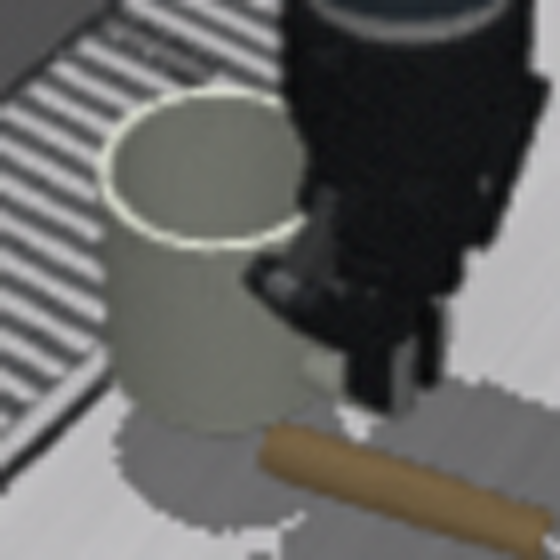

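Run:
```python
from h import *
np.set_printoptions(precision=4,suppress=True)
S=load("scene6.npz");D=load("side6.npz")
m=[.4773,.0864,.1326]
print("proj",proj(S,m),proj(D,m), "tri",tri(S,(279.7,182.6),D,(306.3,246)))
print("tri spout",tri(S,(311.4,209.3),D,(270.3,229.6)),onz(S,(311.4,209.3),.115),onz(D,(270.3,229.6),.115))
h1=(388/7+290,243/7+170);h2=(158/7+215,138/7+160)
print("head",tri(S,h1,D,h2),onz(S,h1,.249),onz(D,h2,.249))
b=lambda X:(proj(S,X),proj(D,X))
# foot bottom lowest pixel prediction
for cam,seen in((S,(265/9+250,430/9+160)),(D,(212/8+280,432/8+225))):
    P=np.array([proj(cam,[m[0]+.036*np.cos(a),m[1]+.036*np.sin(a),m[2]-.088]) for a in np.linspace(0,6.28,90)])
    print("foot bottom pred",P[P[:,1].argmax()],"seen",seen)
```

```text
proj [279.0116 180.625 ] [306.7122 244.9635] tri [0.48   0.0853 0.1267]
tri spout [0.6009 0.0731 0.1177] [0.6016 0.0758 0.115 ] [0.6011 0.0697 0.115 ]
head [0.7008 0.0669 0.2406] [0.7044 0.0626 0.249 ] [0.6917 0.0752 0.249 ]
foot bottom pred [278.713  208.1704] seen (279.44444444444446, 207.77777777777777)
foot bottom pred [306.8286 279.4993] seen (306.5, 279.0)
```

```bash
python3 -m handwheel '[[-0.6,0,1,0,0,0,1],[-0.6,0,1,0,0,0,1],[0,0,0.3,0,0,0,1],[0,0,0,0,0,0,1]]' >/dev/null
python3 -c "
from h import *;delta([.528,.082,.060])"
```

```text
t 11.0 ee [0.4058 0.0839 0.0603] yaw x 83.8 tool z [-0.003 -0.005 -1.   ] F [-3.5 -0.   9.2] w 0.0106 q [ -4.  -3. 129.  -0.  54. -88.]
tool shift cm [ 1.12 12.17 -0.  ]
```

```bash
python3 -m handwheel '[[0,0,-1.5,0,0,0,1],[0,0,-1.5,0,0,0,1],[0,0,0,0,0,0,1]]' >/dev/null
python3 - <<'E'
from h import *
from station import *
import cv2
delta([.528,.082,.088])
for n in ["side","scene"]:
    p=snapshot(n); f=p["frame"][:,:,::-1]
    np.savez(n+"7.npz",**p)
    f=f[180:320,250:390] if n=="side" else f[140:240,210:310]
    cv2.imwrite(f"pics/{n}7.png",cv2.resize(f,(580,580),interpolation=cv2.INTER_CUBIC))
E
```

```text
t 11.3 ee [0.4051 0.0846 0.0894] yaw x 83.9 tool z [-0.006 -0.005 -1.   ] F [ 0.2  0.6 -3.1] w 0.0111 q [ -4.  -7. 128.  -0.  59. -88.]
tool shift cm [ 1.05 12.25  0.07]
```

View pics/side7.png

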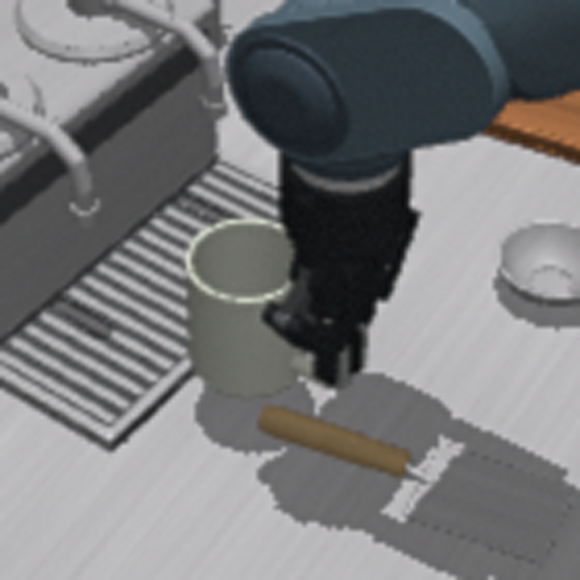

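View pics/scene7.png

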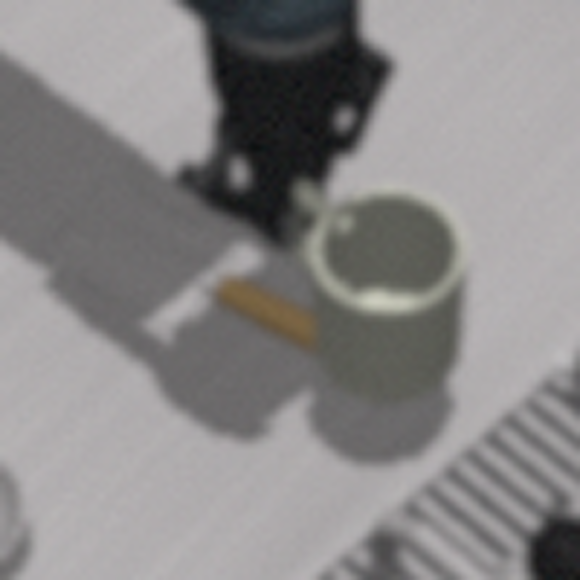

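```bash
python3 - <<'E'
from h import *
np.set_printoptions(precision=4,suppress=True)
S=load("scene7.npz");D=load("side7.npz")
m=np.array([.4051+.0705,.0846-.0077,.0894+.048])
a=(385/5.8+210,252/5.8+140);b=(262/4.143+250,262/4.143+180)
print(proj(S,m),a,proj(D,m),b,m,tri(S,a,D,b))
for cam,seen in((S,(385/5.8+210,400/5.8+140)),(D,(255/4.143+250,396/4.143+180))):
    P=np.array([proj(cam,[m[0]+.036*np.cos(t),m[1]+.036*np.sin(t),m[2]-.088]) for t in np.linspace(0,6.28,90)])
    print("foot bottom pred",P[P[:,1].argmax()],"seen",seen)
# spatula tip
print(onz(load("side0.npz"),(313,283),.01),onz(D,(265/4.143+250,418/4.143+180),.01))
E
python3 -m handwheel '[[0.2,1.5,0,0,0,0,1],[0.2,2,0,0,0,0,1],[0.2,2,0,0,0,0,1],[0.2,0.8,0,0,0,0,1],[0,0,0,0,0,0,1]]' >/dev/null
python3 -c "
from h import *;delta([.466,.086,.060])"
```

```text
[276.4324 181.3864] (276.37931034482756, 183.44827586206895) [309.2286 241.6106] (313.2391986483225, 243.23919864832249) [0.4756 0.0769 0.1374] [0.472  0.0729 0.1297]
foot bottom pred [276.2373 209.0566] seen (276.37931034482756, 208.9655172413793)
foot bottom pred [309.2938 276.1523] seen (311.5496017378711, 275.5829109341057)
[0.455  0.0918 0.01  ] [0.4566 0.084  0.01  ]
t 11.9 ee [0.4648 0.0867 0.0808] yaw x 83.9 tool z [-0.02  -0.004 -1.   ] F [-0.1  0.7 -2.3] w 0.0108 q [ -3.   3. 120.  -0.  58. -87.]
tool shift cm [-0.04  0.17  2.08]
```

```bash
python3 -m handwheel '[[0,0.1,0.7,-1.1,0,0,1],[0,0.1,0.7,0,0,0,1],[0,0,0.5,0,0,0,1],[0,0,0,0,0,0,1]]' >/dev/null
python3 - <<'E'
from h import *
from station import *
import cv2
delta([.528,.082,.060])
for n in ["side","scene"]:
    p=snapshot(n); f=p["frame"][:,:,::-1]
    np.savez(n+"8.npz",**p)
    f=f[170:310,230:370] if n=="side" else f[140:250,240:350]
    cv2.imwrite(f"pics/{n}8.png",cv2.resize(f,(580,580),interpolation=cv2.INTER_CUBIC))
E
```

```text
t 12.3 ee [0.463  0.0868 0.0586] yaw x 84.0 tool z [-0.007 -0.005 -1.   ] F [-1.1 -0.5 -2.6] w 0.0111 q [ -3.   5. 121.  -0.  55. -87.]
tool shift cm [ 0.2   6.52 -0.18]
```

View pics/side8.png

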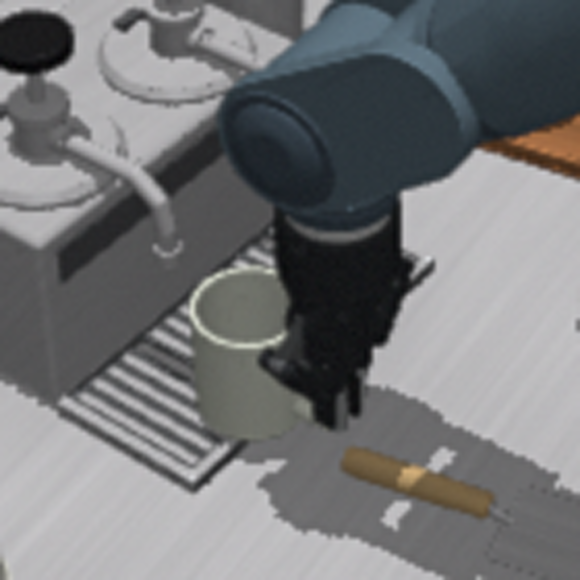

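View pics/scene8.png

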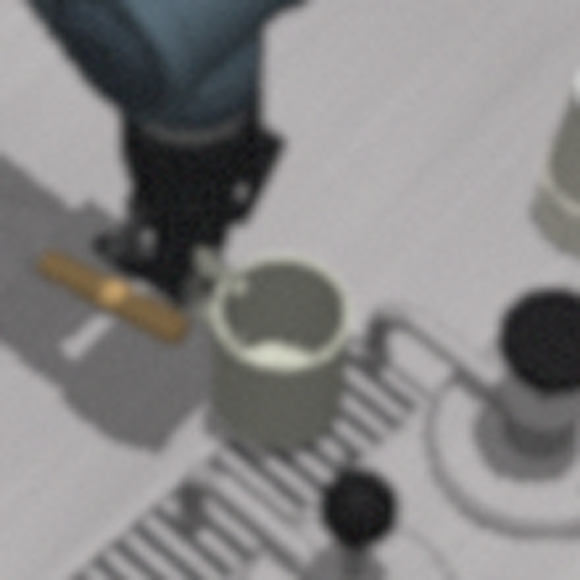

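Run:
```python
from h import *
np.set_printoptions(precision=4,suppress=True)
S=load("scene8.npz");D=load("side8.npz")
m=np.array([.463+.0705,.0868-.0077,.0586+.048])
a=(281/5.27+240,313/5.27+140);b=(248/4.143+230,307/4.143+170)
print(m,tri(S,a,D,b),proj(S,m),a,proj(D,m),b,tri(S,(379/5.27+240,365/5.27+140),D,(168/4.143+230,249/4.143+170)))
```

```text
[0.5335 0.0791 0.1066] [0.5353 0.078  0.1007] [292.7447 197.6233] (293.32068311195445, 199.39278937381405) [289.7815 242.9426] (289.86000482741974, 244.10089307265267) [0.6008 0.0741 0.1167]
```

```bash
python3 -m handwheel '[[0,1,-0.2,0,0,0,1],[0.1,1,-0.2,0,0,0,1],[0,1,-0.1,0,0,0,1],[0,0,0,0,0,0,1]]' >/dev/null
python3 -c "
from h import *;delta([.528,.084,.059])"
```

```text
t 12.8 ee [0.4982 0.0843 0.0664] yaw x 84.0 tool z [-0.001 -0.006 -1.   ] F [-0.3  0.3 -1.9] w 0.0108 q [ -3.   8. 116.  -0.  56. -87.]
tool shift cm [0.29 2.97 0.74]
```

```bash
python3 -m handwheel '[[0,0,0.6,0,0,0,1],[0,0,0,0,0,0,1]]' >/dev/null
python3 -c "
from h import *;delta([.528,.084,.059])"
```

```text
t 13.0 ee [0.4987 0.0842 0.06  ] yaw x 84.0 tool z [-0.001 -0.006 -1.   ] F [-0.7  1.  -2.4] w 0.0105 q [ -3.   9. 116.  -0.  55. -87.]
tool shift cm [0.29 2.91 0.1 ]
```

```bash
python3 -m handwheel '[[0.2,1,0,0,0,0,1],[0.1,1,0,0,0,0,1],[0,0.9,0,0,0,0,1],[0,0,0,0,0,0,1]]' >/dev/null
python3 - <<'E'
from h import *
from station import *
import cv2
delta([.528,.084,.052])
for n in ["side","scene"]:
    p=snapshot(n); f=p["frame"][:,:,::-1]
    np.savez(n+"9.npz",**p)
    f=f[170:310,230:370] if n=="side" else f[140:250,240:350]
    cv2.imwrite(f"pics/{n}9.png",cv2.resize(f,(580,580),interpolation=cv2.INTER_CUBIC))
E
```

```text
t 13.4 ee [0.53   0.0842 0.0595] yaw x 84.0 tool z [-0.001 -0.006 -1.   ] F [-0.  -0.5 -2. ] w 0.0109 q [ -3.  13. 112.  -0.  56. -87.]
tool shift cm [-0.03 -0.2   0.75]
```

View pics/side9.png

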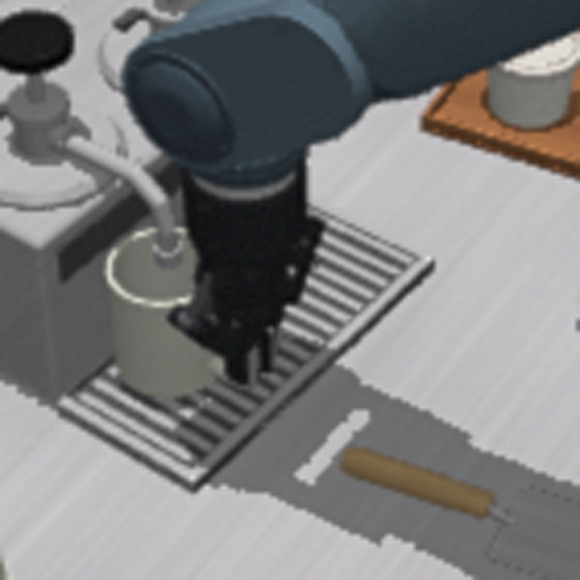

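View pics/scene9.png

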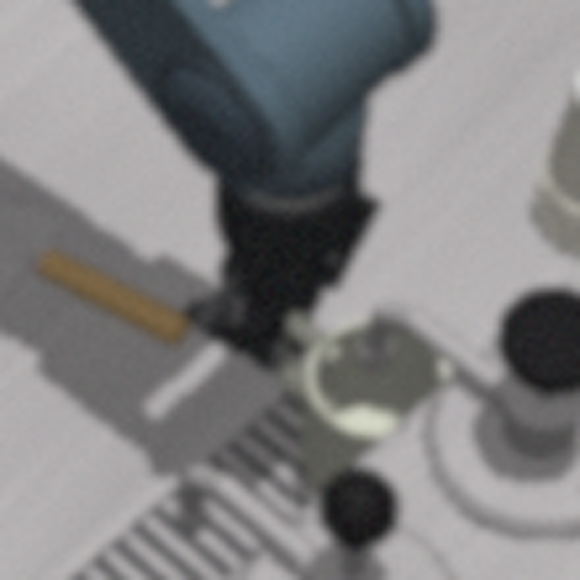

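```bash
python3 -m handwheel '[[0,0,0.4,0,0,0,1],[0,0,0.2,0,0,0,1],[0,0,0,0,0,0,1]]' >/dev/null
python3 -c "
from h import *;delta([.528,.084,.052])"
```

```text
t 13.8 ee [0.5283 0.0844 0.053 ] yaw x 84.0 tool z [-0.003 -0.006 -1.   ] F [-0.4 -0.5  1.5] w 0.0104 q [ -3.  13. 112.  -0.  55. -87.]
tool shift cm [-0.04 -0.02  0.1 ]
```

```bash
python3 -m handwheel '[[0,0,0,0,0,0,1],[0,0,0,0,0,0,1],[0,0,0,0,0,0,1],[0,0,0,0,0,0,0.7],[0,0,0,0,0,0,0.3],[0,0,0,0,0,0,0],[0,0,0,0,0,0,0],[0,0,0,0,0,0,0],[0,0,0,0,0,0,0]]' >/dev/null
python3 - <<'E'
from h import *
from station import *
import cv2
delta([.528,.084,.052])
for n in ["side","wrist"]:
    p=snapshot(n); f=p["frame"][:,:,::-1]
    if n=="side":f=cv2.resize(f[170:310,230:370],(580,580),interpolation=cv2.INTER_CUBIC)
    cv2.imwrite(f"pics/{n}10.png",f)
E
```

```text
t 14.7 ee [0.5297 0.0843 0.0543] yaw x 84.0 tool z [ 0.001 -0.006 -1.   ] F [ 0.3 -0.4  0. ] w 0.0854 q [ -3.  13. 112.  -0.  55. -87.]
tool shift cm [-0.05 -0.16  0.23]
```

View pics/side10.png

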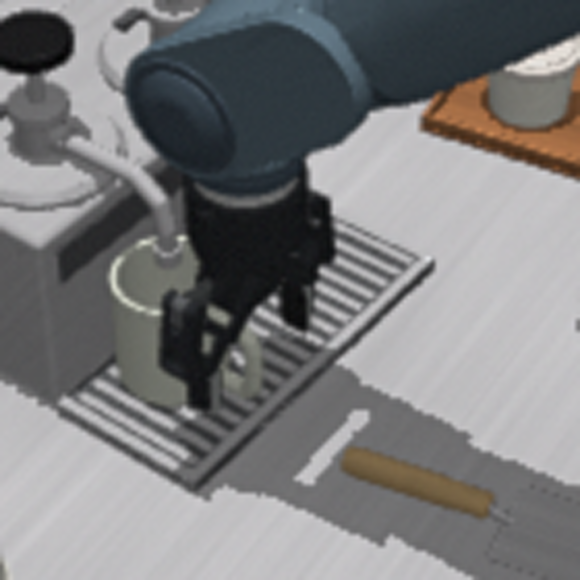

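View pics/wrist10.png

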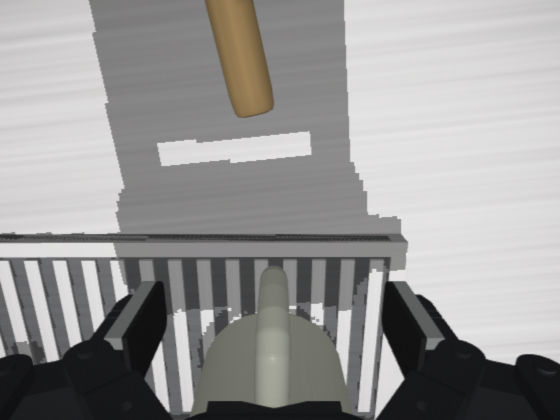

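```bash
python3 -m handwheel '[[0,-1.5,0,0,0,0,0],[0,-2,-0.5,0,0,0,0],[0,-2,-1,0,0,0,0],[0,0,-3,0,0,0,0],[0,0,-4,0,0,0,0.5],[0,0,-4,0,0,0,1],[0,0,-4,0,0,0,1],[0,0,-4,0,0,0,1],[0,0,-4,0,0,0,1],[0,0,-4,0,0,0,1],[0,0,-2,0,0,0,1],[0,0,0,0,0,0,1]]' >/dev/null
python3 - <<'E'
from h import *
from station import *
import cv2
delta([.701,.066,.33])
for n in ["side"]:
    p=snapshot(n); f=p["frame"][:,:,::-1]
    if n=="side":f=cv2.resize(f[170:310,200:340],(580,580),interpolation=cv2.INTER_CUBIC)
    cv2.imwrite(f"pics/{n}11.png",f)
E
```

```text
t 16.0 ee [0.4703 0.0922 0.3701] yaw x 84.0 tool z [-0.002 -0.006 -1.   ] F [ 0.6 -1.1  0.2] w 0.0004 q [ -2. -14. 104.  -0.  90. -86.]
tool shift cm [-0.16 23.22  3.98]
```

View pics/side11.png

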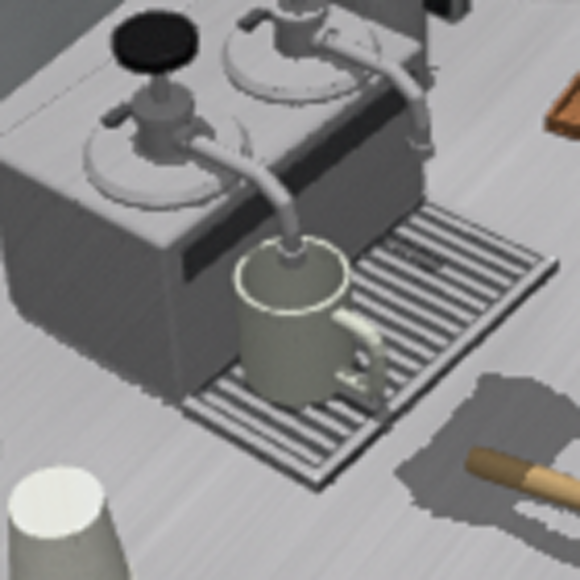

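```bash
python3 -m handwheel '[[0,2,0,0,0,0,1],[0,4,0,0,0,0,1],[0,4,0,0,0,0,1],[0,4,0,0,0,0,1],[0,4,0,0,0,0,1],[-0.2,3,0,0,0,0,1],[0,1.5,0,0,0,0,1],[0,0,0,0,0,0,1]]' >/dev/null
python3 - <<'E'
from h import *
from station import *
import cv2
delta([.701,.066,.265])
s=monitor.get_state();p=snapshot("wrist")
T=np.eye(4);T[:3,:3]=s["tool_rot"];T[:3,3]=s["ee_pos"]
np.savez("wrist12.npz",intrinsics=p["intrinsics"],pose=T@p["T_tool_cam"],frame=p["frame"])
cv2.imwrite("pics/wrist12.png",p["frame"][:,:,::-1])
print(proj(load("wrist12.npz"),[.701,.066,.249]))
p=snapshot("side"); f=p["frame"][:,:,::-1]
f=cv2.resize(f[90:270,180:360],(580,580),interpolation=cv2.INTER_CUBIC)
cv2.imwrite(f"pics/side12.png",f)
E
```

```text
t 16.85 ee [0.6958 0.066  0.3426] yaw x 84.0 tool z [-0.033 -0.004 -0.999] F [-1.1 -0.1 -0.9] w -0.0001 q [ -4.  18.  73.  -0.  90. -88.]
tool shift cm [0.11 0.77 7.74]
[274.46111855 229.63263294]
```

View pics/wrist12.png

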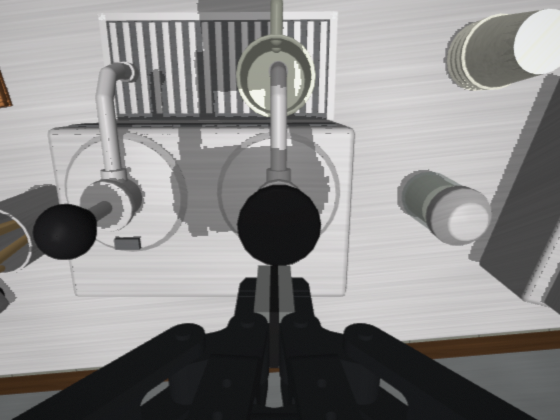

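View pics/side12.png

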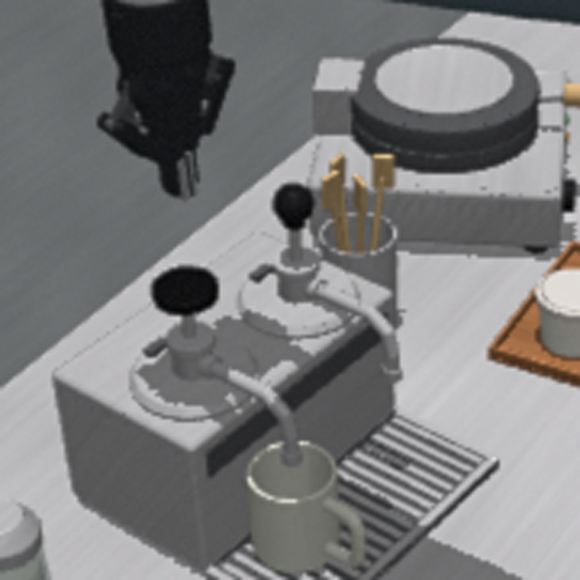

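```bash
python3 -m handwheel '[[0.4,0.4,2,-1.9,0,0,1],[0,0,2.5,0,0,0,1],[0,0,2,0,0,0,1],[0,0,0,0,0,0,1]]' >/dev/null
python3 -c "
from h import *;delta([.699,.069,.257])"
```

```text
t 17.35 ee [0.6942 0.071  0.2764] yaw x 84.1 tool z [ 0.    -0.007 -1.   ] F [-0.9  0.4 -0.2] w -0.0001 q [ -3.  19.  79.  -0.  82. -87.]
tool shift cm [-0.14  0.49  1.94]
```

```bash
python3 -m handwheel '[[-0.1,0.4,1,0,0,0,1],[0,0.1,0.8,0,0,0,1],[0,0,0.8,0,0,0,1],[0,0,0.8,0,0,0,1],[0,0,0.8,0,0,0,1],[0,0,0.8,0,0,0,1]]' 
python3 -c "
from h import *;delta([.699,.069,.221])"
```

```text
t: 17.95
ee_pos: [0.6998, 0.0697, 0.2352]
tool_rot: [[0.102, 0.995, 0.007], [0.995, -0.102, -0.008], [-0.007, 0.008, -1.0]]
ft_force: [-7.2, -0.3, 9.4]
grip_width: -0.0003
t 17.95 ee [0.6998 0.0697 0.2352] yaw x 84.2 tool z [ 0.007 -0.008 -1.   ] F [-7.2 -0.3  9.4] w -0.0003 q [ -3.  21.  81.  -0.  77. -87.]
tool shift cm [-0.07 -0.08  1.42]
```

```bash
python3 -m handwheel '[[0,-0.2,0.7,0,0,0,1],[0,-0.1,0.7,0,0,0,1],[0,0,0.5,0,0,0,1],[0,0,0.3,0,0,0,1]]' 
python3 -c "
from h import *;delta([.699,.069,.221])"
```

```text
t: 18.35
ee_pos: [0.6998, 0.0697, 0.2247]
tool_rot: [[0.101, 0.995, 0.018], [0.995, -0.101, -0.009], [-0.007, 0.019, -1.0]]
ft_force: [-7.4, -0.2, 9.4]
grip_width: 0.0001
t 18.35 ee [0.6998 0.0697 0.2247] yaw x 84.2 tool z [ 0.018 -0.009 -1.   ] F [-7.4 -0.2  9.4] w 0.0001 q [ -3.  21.  82.  -0.  76. -87.]
tool shift cm [-0.07 -0.08  0.37]
```

```bash
python3 -m handwheel '[[0,-0.3,0.6,0,0,0,1],[0,-0.2,0.6,0,0,0,1],[0,0,0.6,0,0,0,1]]' |grep -E "pos|force"; python3 -m handwheel '[[0,0,0.6,0,0,0,1],[0,0,0.6,0,0,0,1]]' |grep -E "pos|force"
```

```text
ee_pos: [0.7, 0.0697, 0.2209]
ft_force: [-20.7, 0.4, 27.8]
ee_pos: [0.6999, 0.0698, 0.221]
ft_force: [-15.1, 0.7, 21.5]
```

```bash
python3 -m handwheel '[[0,-0.1,0.6,0,0,0,1],[0,0,0.6,0,0,0,1],[0,0,0.6,0,0,0,1]]' |grep -E "pos|force"
python3 - <<'E'
from station import *
import cv2
p=snapshot("side"); f=p["frame"][:,:,::-1]
f=cv2.resize(f[90:270,180:360],(580,580),interpolation=cv2.INTER_CUBIC)
cv2.imwrite(f"pics/side13.png",f)
E
```

```text
ee_pos: [0.6999, 0.0698, 0.221]
ft_force: [-15.2, 0.4, 22.3]
```

View pics/side13.png

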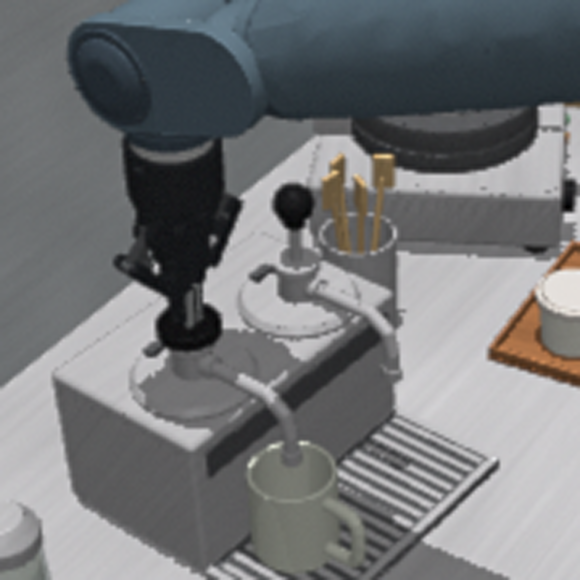

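Plunger is down on its stop, mug in place. Now let it rise.

```bash
python3 -m handwheel '[[0,0,-1.5,0,0,0,1],[0,0,-2,0,0,0,1],[0,0,-2.5,0,0,0,1],[0,0,-3,0,0,0,1],[0,0,-3,0,0,0,1],[0,0,-2,0,0,0,1],[0,0,0,0,0,0,1],[0,0,0,0,0,0,1],[0,0,0,0,0,0,1]]' |grep -E "pos|force"
python3 - <<'E'
from h import *
from station import *
import cv2
delta([.47,.095,.34])
p=snapshot("side"); np.savez("side14.npz",**p); f=p["frame"][:,:,::-1]
f=cv2.resize(f[90:270,180:360],(580,580),interpolation=cv2.INTER_CUBIC)
cv2.imwrite(f"pics/side14.png",f)
E
```

```text
ee_pos: [0.6957, 0.0713, 0.3702]
ft_force: [-0.3, -0.7, 0.7]
t 20.1 ee [0.6957 0.0713 0.3702] yaw x 84.3 tool z [ 0.048 -0.016 -0.999] F [-0.3 -0.7  0.7] w 0.0001 q [ -3.  15.  75.  -1.  88. -87.]
tool shift cm [  0.14 -22.82   1.89]
```

View pics/side14.png

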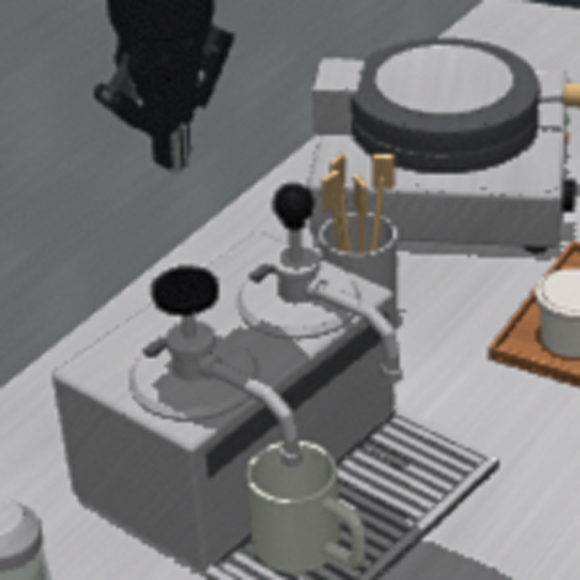

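```bash
python3 -m handwheel '[[0,-2,0,2.7,0.6,0,1],[0,-4,0,0,0,0,1],[0,-4,0,0,0,0,1],[0,-4,0,0,0,0,1],[0,-4,0,0,0,0,1],[0,-3,0,0,0,0,0.5],[0,-1.5,0,0,0,0,0],[0,0,0,0,0,0,0]]' >/dev/null
python3 -c "
from h import *;delta([.476,.09,.054])"
```

```text
t 20.95 ee [0.46   0.0941 0.3534] yaw x 84.3 tool z [-0.024  0.001 -1.   ] F [ 1.1 -0.1  0.7] w 0.0435 q [ -2. -15. 106.   0.  90. -87.]
tool shift cm [-0.21  2.37 29.89]
```

```bash
python3 -m handwheel '[[0,0.3,4,-1.3,0,0,0],[-0.2,0.3,4,0,0,0,0],[0,0,4,0,0,0,0],[0,0,4,0,0,0,0],[0,0,4,0,0,0,0],[0,0,3,0,0,0,0],[0,0,1,0,0,0,0],[0,0,0,0,0,0,0]]' >/dev/null
python3 -c "
from h import *;delta([.476,.09,.054])"
```

```text
t 21.75 ee [0.4667 0.0902 0.1004] yaw x 84.2 tool z [-0.004 -0.001 -1.   ] F [ 0.4  0.  -0.6] w 0.0854 q [ -3.   1. 120.  -0.  60. -87.]
tool shift cm [0.08 0.95 4.63]
```

```bash
python3 -m handwheel '[[0,0.5,1.5,0,0,0,0],[0,0.2,1.5,0,0,0,0],[0,0,1,0,0,0,0],[0,0,0,0,0,0,0]]' >/dev/null
python3 - <<'E'
from h import *
from station import *
import cv2
delta([.5285,.0843,.054])
s=monitor.get_state();p=snapshot("wrist")
T=np.eye(4);T[:3,:3]=s["tool_rot"];T[:3,3]=s["ee_pos"]
np.savez("wrist15.npz",intrinsics=p["intrinsics"],pose=T@p["T_tool_cam"],frame=p["frame"])
cv2.imwrite("pics/wrist15.png",p["frame"][:,:,::-1])
print(proj(load("wrist15.npz"),[.5285,.0843,.06]))
E
```

```text
t 22.15 ee [0.4791 0.0891 0.0641] yaw x 84.2 tool z [ 0.005 -0.002 -1.   ] F [-0.7 -0.5 -0.6] w 0.0856 q [ -3.   6. 119.  -0.  55. -87.]
tool shift cm [0.03 4.96 1.03]
[272.62683723 383.57501189]
```

View pics/wrist15.png

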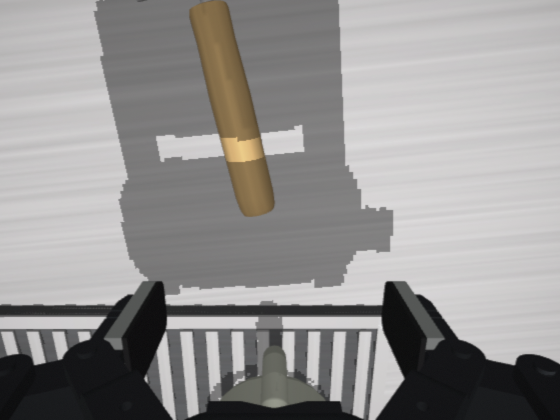

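Handle is centred between the jaws (col ~274). Advance, lower, grip.

```bash
python3 -m handwheel '[[0,1.5,0.2,0,0,0,0],[0,2,0.3,0,0,0,0],[0,1.3,0.3,0,0,0,0],[0,0,0,0,0,0,0]]' >/dev/null
python3 -c "
from h import *;delta([.5285,.0843,.054])"
```

```text
t 22.6 ee [0.5325 0.0842 0.0626] yaw x 84.2 tool z [ 0.015 -0.002 -1.   ] F [0.1 0.3 1. ] w 0.0854 q [ -3.  12. 112.  -0.  55. -87.]
tool shift cm [-0.03 -0.41  0.86]
```

```bash
python3 -m handwheel '[[0,-0.5,0.8,0.8,0,0,0],[0,0,0,0,0,0,0]]' >/dev/null
python3 -c "
from h import *;delta([.5285,.0843,.054])"
```

```text
t 22.8 ee [0.5274 0.0848 0.0555] yaw x 84.2 tool z [ 0.002 -0.001 -1.   ] F [ 0.2 -0.9 -0.6] w 0.0851 q [ -3.  13. 112.  -0.  55. -87.]
tool shift cm [-0.04  0.11  0.15]
```

```bash
python3 -m handwheel '[[0,0.1,0.1,0,0,0,0.4],[0,0,0,0,0,0,0.7],[0,0,0,0,0,0,1],[0,0,0,0,0,0,1],[0,0,0,0,0,0,1],[0,0,0,0,0,0,1],[0,0,0,0,0,0,1],[0,0,-0.7,0,0,0,1],[0,0,0,0,0,0,1]]' 90 >/dev/null
python3 - <<'E'
from h import *
from station import *
import cv2
delta([.40,.10,.062])
p=snapshot("side"); np.savez("side16.npz",**p); f=p["frame"][:,:,::-1]
f=cv2.resize(f[170:310,220:360],(580,580),interpolation=cv2.INTER_CUBIC)
cv2.imwrite(f"pics/side16.png",f)
E
```

```text
t 23.7 ee [0.5259 0.0851 0.0613] yaw x 84.2 tool z [-0.001 -0.    -1.   ] F [ 0.7  0.  -2.5] w 0.0107 q [ -3.  12. 112.  -0.  56. -87.]
tool shift cm [  0.22 -12.67  -0.05]
```

View pics/side16.png

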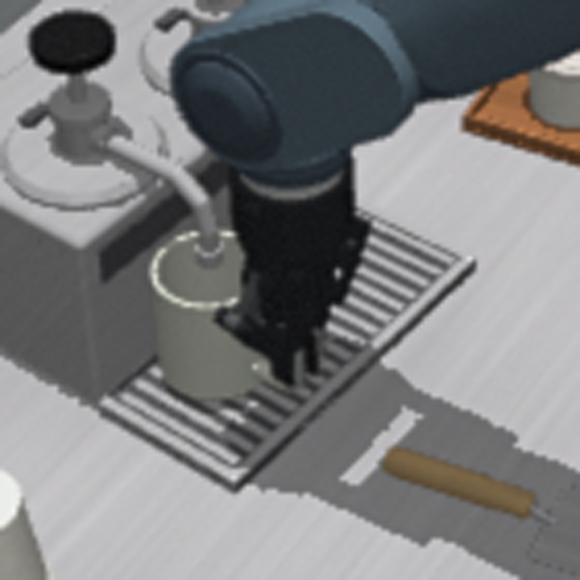

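```bash
python3 -m handwheel '[[0,-1,0,0,0,0,1],[0,-1.2,0,0,0,0,1],[0,-1.2,0,0,0,0,1],[0,0,0,0,0,0,1]]' >/dev/null
python3 -c "
from h import *;delta([.46,.09,.062])"
```

```text
t 24.15 ee [0.4863 0.0891 0.0592] yaw x 84.2 tool z [-0.007  0.    -1.   ] F [-0.2 -0.4 -3. ] w 0.0105 q [ -3.   8. 117.  -0.  55. -87.]
tool shift cm [-0.17 -2.62 -0.26]
```

```bash
python3 -m handwheel '[[0,-1.5,0,0,0,0,1],[0,-1.5,0,0,0,0,1],[0,-1.5,-1,0,0,0,1],[0,-1,-2,0,0,0,1],[0,0,-2,0,0,0,1],[0,0,-2,0,0,0,1],[0,0,0,0,0,0,1]]' >/dev/null
python3 -c "
from h import *;delta([.334,-.3675,.13])"
```

```text
t 24.85 ee [0.4266 0.0952 0.1301] yaw x 84.3 tool z [-0.01  0.   -1.  ] F [ 0.8 -0.3 -1.5] w 0.0109 q [ -2.  -7. 124.  -0.  64. -87.]
tool shift cm [-46.96  -4.59   0.09]
```

```bash
python3 -m handwheel '[[-1,0,0,0,0,0,1],[-2,0,0,0,0,0,1],[-3,0,0,0,0,0,1],[-3,0,0,0,0,0,1],[-3,0,0,0,0,0,1],[-3,0,0,0,0,0,1],[-3,-0.2,0,0,0,0,1],[-3,-0.3,0,0,0,0,1],[-3,-0.4,0,0,0,0,1],[-3,-0.4,0,0,0,0,1],[-3,-0.4,0,0,0,0,1],[-3,-0.4,0,0,0,0,1],[-3,-0.4,0,0,0,0,1],[-3,-0.4,0,0,0,0,1],[-3,-0.4,0,0,0,0,1],[-2,-0.3,0,0,0,0,1],[-1,0,0,0,0,0,1],[0,0,0,0,0,0,1]]' >/dev/null
python3 - <<'E'
from h import *
from station import *
import cv2
delta([.334,-.3675,.10])
for n in ["side","scene"]:
    p=snapshot(n); f=p["frame"][:,:,::-1]
    np.savez(n+"17.npz",**p)
    f=f[120:280,300:460] if n=="side" else f[230:390,90:250]
    cv2.imwrite(f"pics/{n}17.png",cv2.resize(f,(580,580),interpolation=cv2.INTER_CUBIC))
E
```

```text
t 26.65 ee [ 0.3253 -0.3684  0.1064] yaw x 84.1 tool z [-0.037  0.016 -0.999] F [-0.   0.7 -2.3] w 0.0104 q [ -61.    4.  116.   -2.   62. -144.]
tool shift cm [0.17 0.88 0.61]
```

View pics/side17.png

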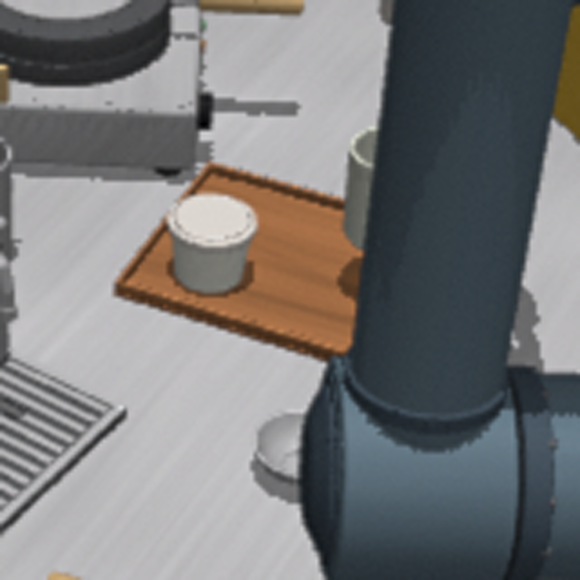

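View pics/scene17.png

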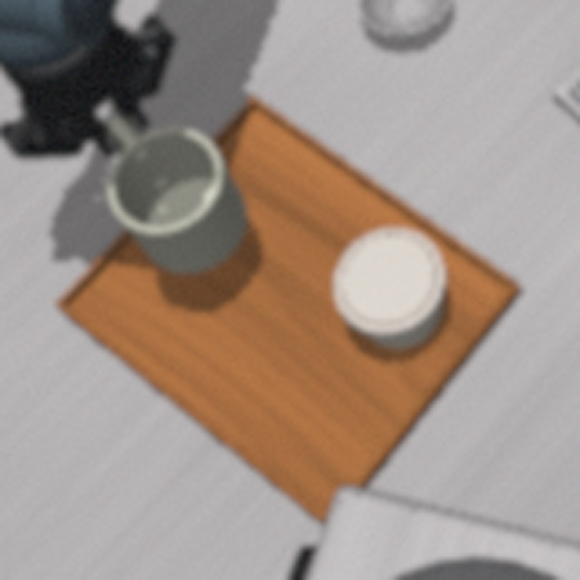

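```bash
python3 -m handwheel '[[0.2,1.2,0,-2.1,-0.7,0,1],[0,1.2,0.3,0,0,0,1],[0,0,0,0,0,0,1]]' >/dev/null
python3 - <<'E'
from h import *
delta([.350,-.3675,.045])
E
```

```text
t 27.05 ee [ 0.3509 -0.364   0.1017] yaw x 84.4 tool z [-0.003  0.003 -1.   ] F [ 0.2  0.7 -1.8] w 0.0108 q [ -59.    5.  115.   -0.   60. -143.]
tool shift cm [-0.37 -0.04  5.67]
```

```bash
python3 -m handwheel '[[-0.2,0,1.2,0,0,0,1],[0,0,1.2,0,0,0,1],[0,0,1.2,0,0,0,1],[0,0,0.6,0,0,0,1],[0,0,0,0,0,0,1]]' >/dev/null
python3 - <<'E'
from h import *
from station import *
import cv2
delta([.350,-.3675,.0475])
p=snapshot("scene"); f=p["frame"][230:390,90:250,::-1]
cv2.imwrite(f"pics/scene18.png",cv2.resize(f,(580,580),interpolation=cv2.INTER_CUBIC))
E
```

```text
t 27.55 ee [ 0.3501 -0.3639  0.0546] yaw x 84.6 tool z [-0.006  0.006 -1.   ] F [-0.1 -0.3 -2.4] w 0.0109 q [ -59.   10.  116.   -0.   55. -143.]
tool shift cm [-0.36  0.02  0.7 ]
```

View pics/scene18.png

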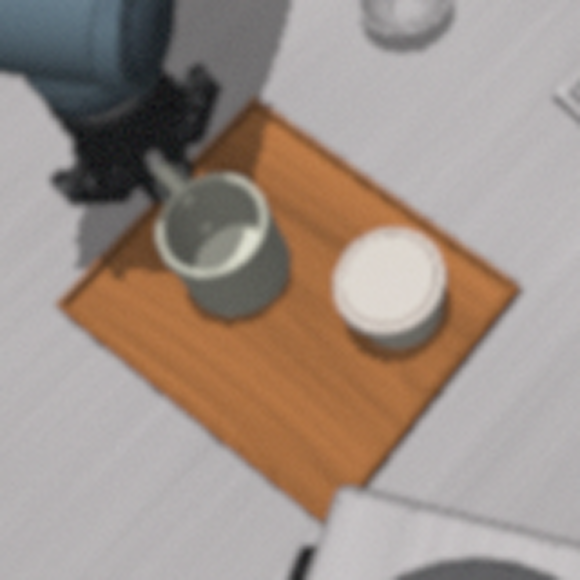

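```bash
python3 -m handwheel '[[0,0,0.3,0,0,0,1],[0,0,0.3,0,0,0,1],[0,0,0,0,0,0,1]]' |grep -E "pos|force"; python3 -m handwheel '[[0,0,0.2,0,0,0,1],[0,0,0,0,0,0,1]]' |grep -E "pos|force"
```

```text
ee_pos: [0.3504, -0.3649, 0.0493]
ft_force: [-1.1, 0.4, -2.4]
ee_pos: [0.3509, -0.3658, 0.0484]
ft_force: [-0.8, 0.1, -1.6]
```

```bash
python3 -m handwheel '[[0,0,0.2,0,0,0,1],[0,0,0.1,0,0,0,1],[0,0,0,0,0,0,1]]' |grep -E "pos|force|rot"
```

```text
ee_pos: [0.3515, -0.3669, 0.0483]
tool_rot: [[0.094, 0.996, -0.004], [0.996, -0.094, 0.001], [0.001, -0.004, -1.0]]
ft_force: [0.1, 1.6, -1.2]
```

```bash
python3 -m handwheel '[[0,0,0.4,0,0,0,1],[0,0,0.2,0,0,0,1],[0,0,0,0,0,0,1]]' |grep -E "pos|force"
```

```text
ee_pos: [0.3523, -0.3688, 0.0485]
ft_force: [-0.0, 1.5, -3.3]
```

Run:
```python
from h import *
from station import *
import cv2
delta([.350,-.3675,.0475])
s=monitor.get_state(); print(np.round(s["q"],2),np.round(s["wrist_torque"],2))
p=snapshot("scene"); np.savez("scene19.npz",**p); f=p["frame"][230:390,70:230,::-1]
cv2.imwrite(f"pics/scene19.png",cv2.resize(f,(580,580),interpolation=cv2.INTER_CUBIC))
p=snapshot("wrist");cv2.imwrite("pics/wrist19.png",p["frame"][:,:,::-1])
```

```text
t 28.7 ee [ 0.3523 -0.3688  0.0485] yaw x 84.7 tool z [-0.005  0.001 -1.   ] F [-0.   1.5 -3.3] w 0.0107 q [ -59.   11.  115.   -0.   54. -144.]
tool shift cm [ 0.11 -0.25  0.1 ]
[ -58.96   10.98  115.43   -0.26   53.76 -143.53] [0.02 0.12 0.06]
```

View pics/scene19.png

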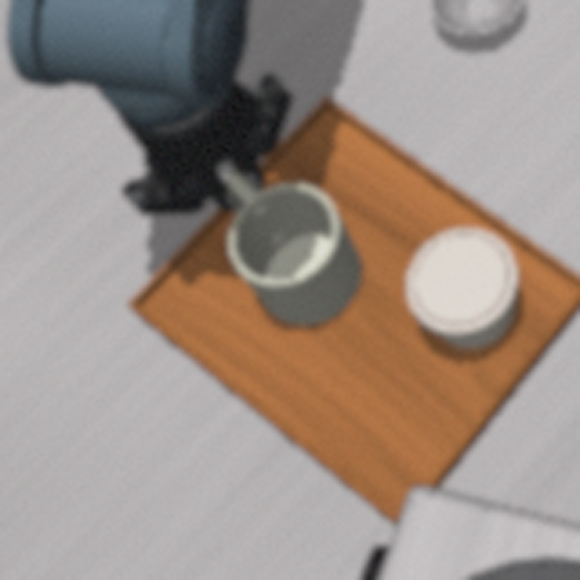

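View pics/wrist19.png

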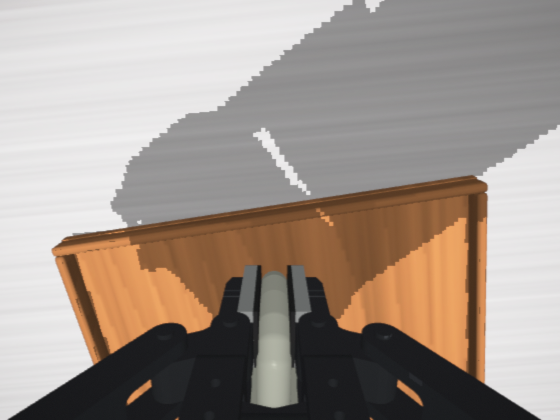

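```bash
python3 -m handwheel '[[0,0,0.6,0,0,0,1],[0,0,0.3,0,0,0,1]]' |grep -E "pos|force"
```

```text
ee_pos: [0.3519, -0.3726, 0.0455]
ft_force: [-6.9, 9.1, 20.2]
```

```bash
python3 -m handwheel '[[0,0,-0.1,0,0,0,1],[0,0,0,0,0,0,1],[0,0,0,0,0,0,1]]' |grep -E "pos|force|rot"
```

```text
ee_pos: [0.3517, -0.3729, 0.046]
tool_rot: [[0.091, 0.996, -0.009], [0.996, -0.091, -0.004], [-0.005, -0.009, -1.0]]
ft_force: [-1.5, 0.1, 1.5]
```

Contact with ~4 N net on the tray floor. Release.

```bash
python3 -m handwheel '[[0,0,0,0,0,0,0.75],[0,0,0,0,0,0,0.5],[0,0,0,0,0,0,0.2],[0,0,0,0,0,0,0],[0,0,0,0,0,0,0],[0,0,0,0,0,0,0]]' |grep -E "pos|force|grip"
python3 - <<'E'
from h import *
from station import *
import cv2
p=snapshot("scene"); np.savez("scene20.npz",**p); f=p["frame"][230:390,70:230,::-1]
cv2.imwrite(f"pics/scene20.png",cv2.resize(f,(580,580),interpolation=cv2.INTER_CUBIC))
p=snapshot("wrist");cv2.imwrite("pics/wrist20.png",p["frame"][:,:,::-1])
E
```

```text
ee_pos: [0.352, -0.3729, 0.0452]
ft_force: [-0.1, -0.5, 0.2]
grip_width: 0.0854
```

View pics/scene20.png

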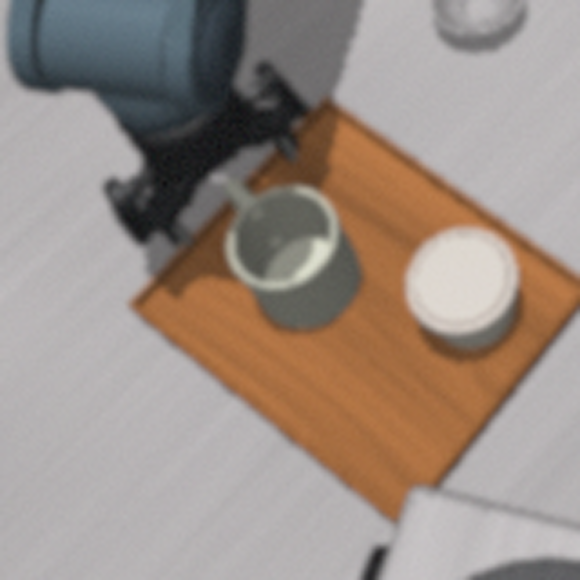

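View pics/wrist20.png

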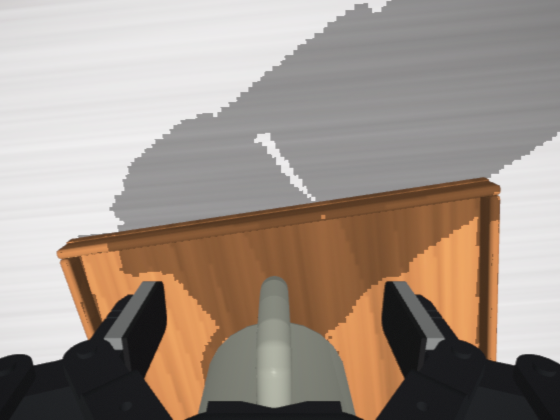

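Mug stands free with the handle centred between the open jaws (col ~274). Retreat straight up, then away.

```bash
python3 -m handwheel '[[0,0,-1,0,0,0,0],[0,0,-2,0,0,0,0],[0,0,-3,0,0,0,0],[0,0,-4,0,0,0,0],[0,0,-4,0,0,0,0],[0,0,-4,0,0,0,0],[0,0,-4,0,0,0,0],[0,0,-2,0,0,0,0],[0,0,0,0,0,0,0],[0,0,0,0,0,0,0]]' |grep -E "pos|force|grip"
python3 - <<'E'
from h import *
from station import *
import cv2
s=monitor.get_state();p=snapshot("wrist");cv2.imwrite("pics/wrist21.png",p["frame"][:,:,::-1])
T=np.eye(4);T[:3,:3]=s["tool_rot"];T[:3,3]=s["ee_pos"]
np.savez("wrist21.npz",intrinsics=p["intrinsics"],pose=T@p["T_tool_cam"],frame=p["frame"])
p=snapshot("scene");cv2.imwrite("pics/scene21.png",p["frame"][:,:,::-1])
p=snapshot("side");cv2.imwrite("pics/side21.png",p["frame"][:,:,::-1])
E
```

```text
ee_pos: [0.3534, -0.3707, 0.3004]
ft_force: [-0.0, 1.5, -0.3]
grip_width: 0.085
```

View pics/wrist21.png

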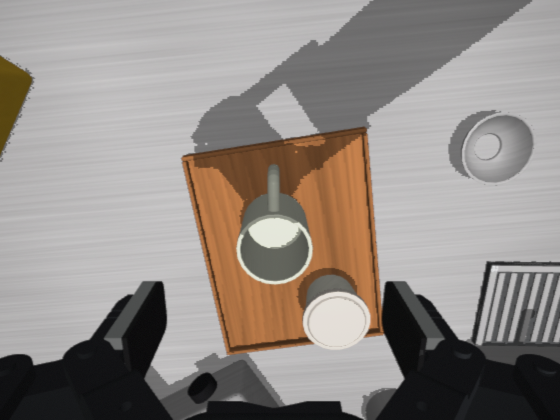

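View pics/scene21.png

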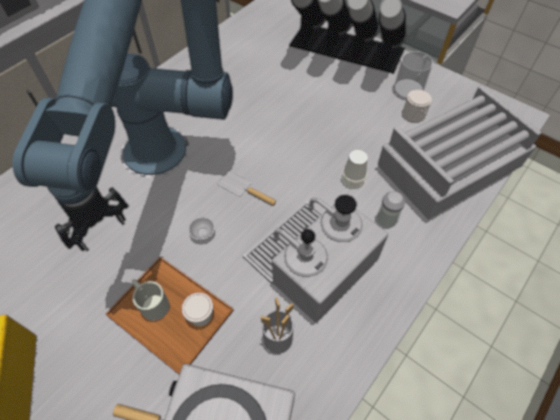

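View pics/side21.png

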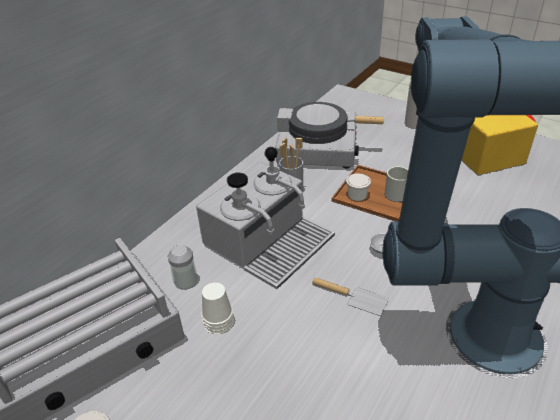

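Run:
```python
from h import *
W=load("wrist21.npz")
m=onz(W,(274,249),.093)
C=[onz(W,p,.016) for p in [(184,157),(366,129),(383,334),(229,353)]]
c=np.mean(C,0); x=(C[3]+C[2]-C[0]-C[1])[:2]; x/=np.linalg.norm(x); y=np.array([-x[1],x[0]])
d=(m-c)[:2]; print("mug in tray",d@x,d@y)
from station import order
print(order.job_done())
```

```text
mug in tray -0.0405672752709408 -0.013894015065053514
the job is handed in; nothing more can be done
None
```

I put the mug under the spout of the flat-headed pump, gave it one full press, and then set the mug down on the serving tray next to the tub. The job is handed in at roughly 30 s of the 72 s allowed; the station gave no verdict.

**Pump:** I carried the mug by its handle and released it on the drip tray. The side picture showed the spout over the middle of its mouth. I pushed the flat head until it would go no further, at 36 mm of travel and over 20 N. The pictures then showed the head fully up again with the mug still in place.

**Final position:** the wrist picture puts the mug's axis about 41 mm (x) and 14 mm (y) from the tray's centre, well inside the walls. It looks upright and clear of the tub, and the gripper is about 0.25 m above it, touching nothing. The ball pump, tub, cups, shaker, spoons and dish look unmoved.

**What went less cleanly:**
- **Spatula:** on the way to the pump I lowered the mug too early, probably onto the spatula handle, with about 12 N, and lifted off at once. The spatula looks shifted by a few millimetres at most.
- **Sideways push:** pressing the plunger also put 15 to 20 N sideways on the head.
- **Placing on the tray:** the final lowering briefly reached about 20 N before I eased off and released.
- **Cameras:** the scene and side cameras disagreed by up to about 1 cm, so I relied on the wrist camera and relative measurements.

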